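Refit the cleaned rollers and guide plate of a sheet feeder

TASK

Switch the feed off by turning the middle knob of the control panel back to its zero mark; then press every loose roller down into a holder of its own until it is fully home under the sprung jaw at both ends, and slide the guide plate across the bed, under the guard, until it drops flat into its recess. When all are in, turn the same knob clockwise to its run mark at 60 degrees. Do not touch the other knobs, and leave the other things on the bench where they are.

Things in the scene. Friction and masses are not known exactly. Their poses are not given: they have to be found in the camera images.
- feed_knob (a joint): angle in rad of the middle one of the five knobs in a row on the grey control panel. 0 = off, a hard stop, pointer on the white mark on the side away from the robot; grows clockwise seen from above, up to 2.6; the second white mark is the run mark at 60 degrees (1.047 rad). Light friction (0.025 Nm); stays where it is left.
- feed_knob_grip (a point): on the middle knob's axis, 26 mm above the panel top. The knob: a round skirt 34 mm across, top 7 mm above the panel, with an upright grip bar 32 mm long, 10 mm thick, up to 36 mm above the panel. The frame turns with the knob: x along the bar towards its pointer end (white line on top), y across its thickness, z up.
- panel: grey control panel, 110 x 256 x 50 mm tall, fixed to the bench; origin under its centre, y along the row of knobs, x towards its far long side (where the zero marks are), z up. Five equal knobs 50 mm apart at y = 100, 50, 0, -50, -100 mm. It may stand left or right, the feeder on the other side.
- feeder: roller feeder: grey base plate 150 x 222 x 12 mm fixed to the bench with three holders side by side; origin under its centre, y along the row of holders, x along the fitted rollers, z up. Along each long side, at x = +-45 to +-53 mm, runs a rail with fork slots 15 mm wide (floor 39 mm, prong tops 57 mm, flared lead-ins to 64 mm above the bench).
- bed: dark steel infeed bed fixed between panel and feeder, 213 x 112 mm, deck 13 mm above the bench; origin on the bench under the recess centre, x away from the robot. Deck from x = -135 to 78 mm, y = +-56 mm. From x = 12 to 78 mm a grey guard covers it (clear gap 18 mm above the deck, 96 mm wide; guard top 37 mm above the bench), hiding half of the recess.
- recess (a point): centre of the recess floor in the bed, 6 mm below the deck, 7 mm above the bench; the recess is 124 mm long (x) and 80 mm wide (y). The plate's origin lies here when it is home. x points away from the robot, under the guard; z up.
- guide_plate: loose aluminium guide plate, 120 mm long (x), 76 mm wide (y), 8 mm thick, about 0.35 kg, with an upright grip fin on top: 40 mm long (x), 12 mm thick (y), its centre at x = -18 mm, up to 42 mm above the plate's underside. Origin at the centre of the underside. It goes in with the fin end nearer the robot; 2 mm play all round; 2 mm of it stands above the deck when home.
- knob_l2: the first knob (panel y = +100 mm), same shape as the middle one, turns easily; must not be touched. Origin on its axis at the panel's top face, x towards its pointer.
- knob_l1: the second knob (panel y = +50 mm), next to the middle one, same shape as the middle one, turns easily; must not be touched. Origin on its axis at the panel's top face, x towards its pointer.
- knob_r1: the fourth knob (panel y = -50 mm), next to the middle one, same shape as the middle one, turns easily; must not be touched. Origin on its axis at the panel's top face, x towards its pointer.
- knob_r2: the fifth knob (panel y = -100 mm), same shape as the middle one, turns easily; must not be touched. Origin on its axis at the panel's top face, x towards its pointer.
- holder1 (a point): holder 1 (feeder y = -70 mm): where the centre of a fully seated roller lies, 45 mm above the bench; x along the roller, z up. A dark sprung jaw has a sloping nose over each end, at x = +-55 to 63 mm, up to 67 mm above the bench; roller ends pressed down (5 to 15 N in all, felt from 20 mm above the seat) push the noses aside to +y until they snap back over them.
- holder2 (a point): holder 2 (feeder y = 0 mm): where the centre of a fully seated roller lies, 45 mm above the bench; x along the roller, z up. A dark sprung jaw has a sloping nose over each end, at x = +-55 to 63 mm, up to 67 mm above the bench; roller ends pressed down (5 to 15 N in all, felt from 20 mm above the seat) push the noses aside to +y until they snap back over them.
- holder3 (a point): holder 3 (feeder y = 70 mm): where the centre of a fully seated roller lies, 45 mm above the bench; x along the roller, z up. A dark sprung jaw has a sloping nose over each end, at x = +-55 to 63 mm, up to 67 mm above the bench; roller ends pressed down (5 to 15 N in all, felt from 20 mm above the seat) push the noses aside to +y until they snap back over them.
- roller1: loose roller (absent in some starts), 130 mm long, about 0.2 kg: black rubber sleeve 22 mm across, 70 mm long, a square cheek 26 x 26 x 6 mm at each end of the sleeve (35 to 41 mm from the centre), so it does not roll, and bare steel ends 12 mm across. Origin at its very centre, 13 mm above the bench when lying; x along its length. All are alike and fit any holder, either way round.
- roller2: loose roller (absent in some starts), 130 mm long, about 0.2 kg: black rubber sleeve 22 mm across, 70 mm long, a square cheek 26 x 26 x 6 mm at each end of the sleeve (35 to 41 mm from the centre), so it does not roll, and bare steel ends 12 mm across. Origin at its very centre, 13 mm above the bench when lying; x along its length. All are alike and fit any holder, either way round.
- roller3: loose roller (absent in some starts), 130 mm long, about 0.2 kg: black rubber sleeve 22 mm across, 70 mm long, a square cheek 26 x 26 x 6 mm at each end of the sleeve (35 to 41 mm from the centre), so it does not roll, and bare steel ends 12 mm across. Origin at its very centre, 13 mm above the bench when lying; x along its length. All are alike and fit any holder, either way round.
- pin_jar: small glass jar with a white lid, 42 mm across, 60 mm tall, leave alone (origin at its underside).
- tape: roll of tape lying flat, 100 mm across, 25 mm tall; leave alone (origin at its underside).
- mug: white mug, 80 mm across, 90 mm tall; leave alone (origin at its underside).
- scissors: scissors lying flat, about 170 mm long; leave alone (origin at its underside).
- squeegee: wooden squeegee, 110 mm long, 16 mm thick; leave alone (origin at its underside).
- brush: hand brush lying flat; leave alone (origin at its underside).

How it is judged:
By the outcome, as a careful person would: the job done as asked, in the order asked, and still so for the second after the job is handed in, with the robot touching nothing.
Of roller1, roller2, roller3 only 2 to 3 are there at a start; the rules pass over those that are not, and their reading is None.
At some moment in a run one of roller1, roller2, roller3, guide_plate may be knocked a few centimetres aside while the robot is not near it.
Once in a run the grip may slacken for a moment while it holds something.
It also fails if it takes over 210 s, if anything falls off the work surface, if the arm or the gripper's body presses on something with over 40 N, if the wrist force passes 120 N, or if a joint passes its speed limit or range.

ROBOT

A 6-joint arm with a two-finger parallel gripper is mounted at the origin on the work surface. World frame = base frame: x ahead of the robot, y to its left, z up, the work surface at z = 0. Lengths are in m, angles in rad, forces in N, time in s.
With the tool pointing down it reaches from about 0.3 to 0.775 m from the base axis. Payload 14.6 kg.
Tool frame: the origin (TCP) lies between the finger pads; the fingertips stand 8 mm ahead of it and the grasp point (between the pads) lies 11 mm behind it; z points along the fingers, y is the direction in which the jaws open and shut (so a half turn about z gives the same grasp; the last joint's range is limited). The gripper opens to 94 mm and grips with 3 to 60 N. Pads are 16 mm wide; open, the fingers measure 119 mm over their backs; the gripper's body (75 mm by 177 mm) begins 78 mm behind the grasp point.
Start: joints at [1.201, 0.3, 1.521, -0, 1.321, -0.067], TCP at [0.164, 0.525, 0.213] pointing down, gripper open.
Joint ranges: [-3.03, 3.03], [-0.79, 2.21], [0.23, 2.52], [-1.04, 4.18], [0, 3.07], [-2.55, 2.55]. Speed limits (rad/s): [2.22, 2.22, 2.57, 3.14, 3.14, 3.14].

INTERFACE

Orientations are given as [roll, pitch, yaw] about the fixed x, y, z axes, in that order (R = Rz(yaw) Ry(pitch) Rx(roll)).
In Python, from station import ctrl, viewer, workorder gives the robot as it stands.
- The arm moves only by the tool play_rows, never from a script. Its argument "commands" is a list of rows, each an object of numbers: "dx", "dy", "dz": the shift along the tool's x, y, z in m; "ax", "ay", "az": the turn, a rotation vector about the tool's x, y, z in degrees. In form: [{"dx": .., "dy": .., "dz": .., "ax": .., "ay": .., "az": ..}, ...]. A call has exactly 5 rows; each row shifts and turns the pose as measured when the row begins, along the tool's axes as they then stand; what a row does not reach is not made up. A row lasts 1/12 s, in which the tool goes at most 41.7 mm and 7.16 degrees, less where a joint would pass 70% of its speed; a pose out of reach is approached as far as the arm can. A call with a gripper value outside its range is refused whole. "claw" is the opening, from 0 (shut) to 1 (fully open), set as the call begins (left out, the last holds). The fingers move at their own pace and stop on an object; "squeeze" is the grip in N (left out, the last holds). Time passes only in rows, so rows that do not move let the fingers close, or fill a call up. It gives the time, the measured TCP pose, the force and the opening at its end, in the units of the state.
- ctrl.get_obs(): the state, without advancing time (a new reading comes with each control period).
- viewer.camera(name): name is "side" or "top" or "wrist"; returns the picture (400x640x3 uint8, red, green, blue); there is no depth.
- viewer.camera_model(name): a dict with "K" (3x3 intrinsics, pixels), "dist_coeffs" ([k1, k2, p1, p2, k3] as OpenCV has them; the pictures are not rectified), "pose" (4x4, takes a point from camera to world coordinates); the wrist camera has in their place "T_tool_cam" (4x4, takes a point from camera to tool coordinates, whose origin is the TCP and whose axes are the flange's). Camera axes: x right, y down, z forward; pixel columns grow to the right and rows downward; lengths in m; the calibration is good to about 2 mm. A picture is of the moment at which its call begins: read the wrist's pose just before it. camera_model takes no time and is no camera call.
- workorder.hand_in(): hands the job in, once; it reports no verdict.
The state is a dict: "time_s": time; "qpos": joint angles; "joint_vel": joint speeds; "tau": joint torques, N m; "ee_pos": TCP position; "eef_rot": TCP orientation; "force": force on the tool from outside, world axes, zero at the start; "moment": the same for the moment, N m; "grip_width": finger opening in m.
Only numpy, scipy, OpenCV 4.12 (cv2) and the standard library are available. Lean on these libraries where they do the work, as an engineer would, in place of code of your own. Each camera call takes 0.05 s, during which the arm holds its last target. There are 200 camera calls.

## Working session

There is one attempt and no reset: what is moved stays moved. The work goes in short steps, Python scripts to look and compute and a tool call to move; the robot and the scene stay as the last step left them, time stands still between calls to the robot, and variables do not carry over. Pictures are saved under pics/ and viewed, about 12 in all and at most 16, crops included, and the job is handed in when it is done.

Besides the shell and the picture viewer there is one more tool, called after ">>>" as a command line: name --argument value ..., lists and objects as JSON in quotes. play_rows: Moves the arm, as the interface text tells. Its arguments: {"type":"object","properties":{"commands":{"type":"array","items":{"type":"object","properties":{"dx":{"type":"number"},"dy":{"type":"number"},"dz":{"type":"number"},"ax":{"type":"number"},"ay":{"type":"number"},"az":{"type":"number"}}}},"claw":{"type":"number"},"squeeze":{"type":"number"}},"required":["commands"]}

```bash
ls; mkdir -p pics; cat > h.py <<'E'
import numpy as np, cv2
from station import ctrl, viewer, workorder
from scipy.spatial.transform import Rotation as R
def tool():
    o=ctrl.get_obs(); T=np.eye(4); T[:3,:3]=R.from_euler('xyz',o['eef_rot']).as_matrix(); T[:3,3]=o['ee_pos']; return T
def snap(name,f=None):
    T=tool(); im=viewer.camera(name)
    m=viewer.camera_model(name)
    P=np.array(m['pose']) if 'pose' in m else T@np.array(m['T_tool_cam'])
    if f: cv2.imwrite('pics/'+f,cv2.cvtColor(im,cv2.COLOR_RGB2BGR)); np.save('pics/'+f+'.npy',P)
    return im,P,m
def ray(px,P,m,z):
    px=np.array(px,float).reshape(-1,1,2)
    u=cv2.undistortPoints(px,np.array(m['K'],float),np.array(m['dist_coeffs'],float)).reshape(-1,2)
    d=np.c_[u,np.ones(len(u))]@P[:3,:3].T; o=P[:3,3]
    return o+d*((z-o[2])/d[:,2])[:,None]
def proj(X,P,m):
    W=np.linalg.inv(P); X=np.array(X,float).reshape(-1,3)
    return cv2.projectPoints(X,cv2.Rodrigues(W[:3,:3])[0],W[:3,3],np.array(m['K'],float),np.array(m['dist_coeffs'],float))[0].reshape(-1,2)
E
python3 - <<'E'
from h import *
for n in ['top','side','wrist']:
    im,P,m=snap(n,n+'0.png'); print(n,P.round(3).tolist(),np.array(m['K']).round(1).tolist())
print(ctrl.get_obs())
E
```

```text
pics
top [[0.01, -0.994, 0.113, 0.326], [-1.0, -0.01, -0.002, 0.01], [0.003, -0.113, -0.994, 1.43], [0.0, 0.0, 0.0, 1.0]] [[423.6, 0.0, 319.9], [0.0, 423.6, 194.6], [0.0, 0.0, 1.0]]
side [[0.93, -0.277, 0.241, 0.24], [-0.367, -0.687, 0.627, -0.662], [-0.008, -0.672, -0.741, 0.848], [0.0, 0.0, 0.0, 1.0]] [[377.8, 0.0, 320.3], [0.0, 377.8, 199.6], [0.0, 0.0, 1.0]]
wrist [[0.297, 0.919, 0.257, 0.089], [0.955, -0.286, -0.082, 0.548], [-0.001, 0.27, -0.963, 0.383], [0.0, 0.0, 0.0, 1.0]] [[288.1, 0.0, 320.6], [0.0, 288.1, 197.8], [0.0, 0.0, 1.0]]
{'time_s': 0.15, 'qpos': array([ 1.20141022e+00,  3.00330533e-01,  1.52141282e+00,  3.82320376e-05,
        1.32070475e+00, -6.66053047e-02]), 'joint_vel': array([-0.000839  , -0.00154517, -0.00306984,  0.00112832, -0.00080613,
       -0.00025906]), 'tau': array([-1.40416673e-04, -5.31965303e+01, -3.52812266e+01,  7.08396337e-02,
        2.36190524e-02, -7.21247829e-05]), 'ee_pos': array([0.16392633, 0.5248103 , 0.21303462]), 'eef_rot': array([-3.14074156e+00, -9.38881267e-05,  2.83880234e+00]), 'force': array([-0.01452836,  0.14898417, -0.07021259]), 'moment': array([-0.03962347,  0.03151983,  0.01250572]), 'grip_width': 0.09413230450380235}
```

View pics/top0.png

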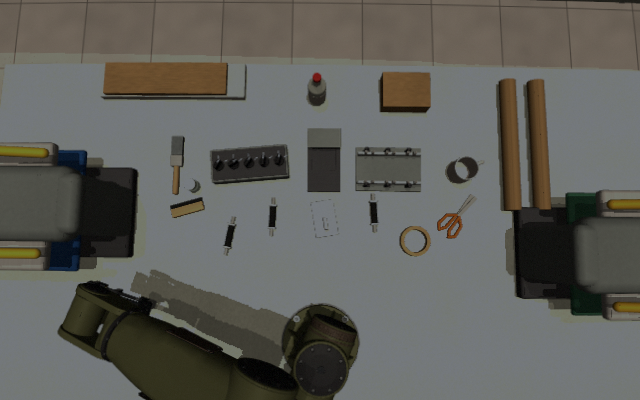

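View pics/side0.png

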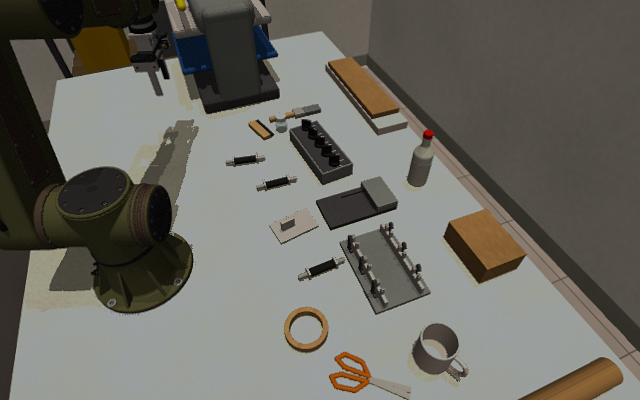

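```bash
python3 - <<'E'
from h import *
im=cv2.imread('pics/top0.png'); c=cv2.resize(im[120:265,160:480],None,fx=2.5,fy=2.5,interpolation=cv2.INTER_CUBIC); cv2.imwrite('pics/topc.png',c)
P=np.load('pics/top0.png.npy'); m=viewer.camera_model('top')
for n,px,z in [('plate',(325,218),.008),('r1',(230,236),.013),('r2',(272.5,216),.013),('r3',(374,212),.013),('panel',(249,163),.05),('midknob',(249,161),.086),('bed',(324,160),.013),('feeder',(388,169),.012)]:
    print(n,ray(px,P,m,z).round(3))
print(viewer.camera_model('wrist')['T_tool_cam'])
E
```

```text
plate [[ 0.408 -0.011  0.008]]
r1 [[0.345 0.305 0.013]]
r2 [[0.413 0.165 0.013]]
r3 [[ 0.43  -0.175  0.013]]
panel [[0.585 0.242 0.05 ]]
midknob [[0.585 0.236 0.086]]
bed [[ 0.605 -0.006  0.013]]
feeder [[ 0.577 -0.224  0.012]]
[[ 7.44576691e-04 -9.62916525e-01 -2.69798464e-01  7.88671943e-02]
 [ 9.99999634e-01  8.30785211e-04 -2.05339903e-04 -6.68299577e-04]
 [ 4.21869760e-04 -2.69798213e-01  9.62916791e-01 -1.70202730e-01]
 [ 0.00000000e+00  0.00000000e+00  0.00000000e+00  1.00000000e+00]]
```

View pics/topc.png

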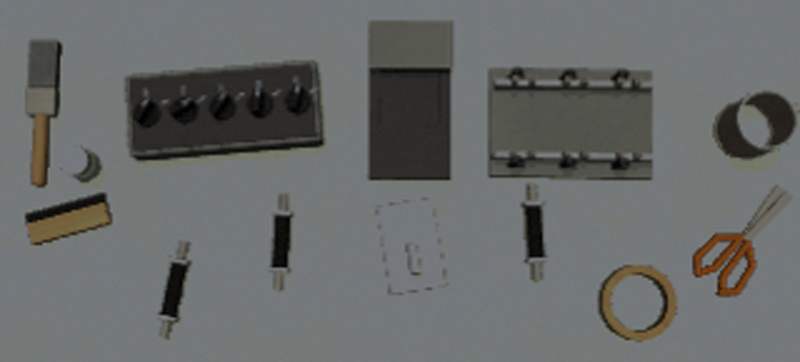

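```bash
cat >> h.py <<'E'
def plan(x,y,z,yaw,n=None,T=None):
    "rows (dx dy dz mm | az deg) in tool axes from the present pose to a tool-down pose; yaw in deg"
    T=tool() if T is None else T
    G=np.eye(4); G[:3,:3]=R.from_euler('xyz',[np.pi,0,np.radians(yaw)]).as_matrix(); G[:3,3]=[x,y,z]
    w=R.from_matrix(T[:3,:3].T@G[:3,:3]).as_rotvec(); d=G[:3,3]-T[:3,3]
    k=max(np.linalg.norm(d)/.038,np.degrees(np.linalg.norm(w))/6.5); n=n or int(np.ceil(k/5)*5)
    print('tcp',T[:3,3].round(4),'n',n)
    for i in range(n):
        Rm=T[:3,:3]@R.from_rotvec(w*i/n).as_matrix(); s=Rm.T@d/n
        print((s*1000).round(1),'a',np.degrees(w/n).round(2))
    return G
E
python3 - <<'E'
from h import *
plan(.55,.24,.213,180,15)
E
```

```text
tcp [0.1639 0.5248 0.213 ] n 15
[-30.2 -10.4   0. ] a [-0.   -0.   -1.16]
[-30.  -11.1   0. ] a [-0.   -0.   -1.16]
[-29.8 -11.7   0. ] a [-0.   -0.   -1.16]
[-29.5 -12.3   0. ] a [-0.   -0.   -1.16]
[-29.3 -12.9   0. ] a [-0.   -0.   -1.16]
[-29.  -13.4   0. ] a [-0.   -0.   -1.16]
[-28.7 -14.    0. ] a [-0.   -0.   -1.16]
[-28.5 -14.6   0. ] a [-0.   -0.   -1.16]
[-28.2 -15.2   0. ] a [-0.   -0.   -1.16]
[-27.8 -15.7   0. ] a [-0.   -0.   -1.16]
[-27.5 -16.3   0. ] a [-0.   -0.   -1.16]
[-27.2 -16.8   0. ] a [-0.   -0.   -1.16]
[-26.8 -17.4   0. ] a [-0.   -0.   -1.16]
[-26.5 -17.9   0. ] a [-0.   -0.   -1.16]
[-26.1 -18.5   0. ] a [-0.   -0.   -1.16]
```

>>> play_rows --commands '[{"dx": -0.03, "dy": -0.0115, "dz": 0, "az": -1.16}, {"dx": -0.03, "dy": -0.0115, "dz": 0, "az": -1.16}, {"dx": -0.03, "dy": -0.0115, "dz": 0, "az": -1.16}, {"dx": -0.03, "dy": -0.0115, "dz": 0, "az": -1.16}, {"dx": -0.03, "dy": -0.0115, "dz": 0, "az": -1.16}]' --claw 0.3

```text
validation failed for argument at $.co...
```

>>> play_rows --commands '[{"dx": -0.0284, "dy": -0.0145, "dz": 0, "az": -1.16}, {"dx": -0.0284, "dy": -0.0145, "dz": 0, "az": -1.16}, {"dx": -0.0284, "dy": -0.0145, "dz": 0, "az": -1.16}, {"dx": -0.0284, "dy": -0.0145, "dz": 0, "az": -1.16}, {"dx": -0.0284, "dy": -0.0145, "dz": 0, "az": -1.16}]'

```text
validation failed for argument at $.co...
```

>>> play_rows --commands '[{"dx": -0.027, "dy": -0.0174, "dz": 0, "az": -1.16}, {"dx": -0.027, "dy": -0.0174, "dz": 0, "az": -1.16}, {"dx": -0.027, "dy": -0.0174, "dz": 0, "az": -1.16}, {"dx": -0.027, "dy": -0.0174, "dz": 0, "az": -1.16}, {"dx": -0.027, "dy": -0.0174, "dz": 0, "az": -1.16}]'

```text
validation failed for argument at $.co...
```

>>> play_rows --commands '[{"dx": -0.03, "dy": -0.0115, "dz": 0.0, "ax": 0.0, "ay": 0.0, "az": -1.16}, {"dx": -0.03, "dy": -0.0115, "dz": 0.0, "ax": 0.0, "ay": 0.0, "az": -1.16}, {"dx": -0.03, "dy": -0.0115, "dz": 0.0, "ax": 0.0, "ay": 0.0, "az": -1.16}, {"dx": -0.03, "dy": -0.0115, "dz": 0.0, "ax": 0.0, "ay": 0.0, "az": -1.16}, {"dx": -0.03, "dy": -0.0115, "dz": 0.0, "ax": 0.0, "ay": 0.0, "az": -1.16}]' --claw 0.3

```text
time_s: 0.57
ee_pos: [0.2938, 0.4293, 0.2115]
eef_rot: [-3.139, -0.002, 2.952]
force: [0.2, 0.8, 0.9]
grip_width: 0.064
```

>>> play_rows --commands '[{"dx": -0.0284, "dy": -0.0145, "dz": 0.0, "ax": 0.0, "ay": 0.0, "az": -1.16}, {"dx": -0.0284, "dy": -0.0145, "dz": 0.0, "ax": 0.0, "ay": 0.0, "az": -1.16}, {"dx": -0.0284, "dy": -0.0145, "dz": 0.0, "ax": 0.0, "ay": 0.0, "az": -1.16}, {"dx": -0.0284, "dy": -0.0145, "dz": 0.0, "ax": 0.0, "ay": 0.0, "az": -1.16}, {"dx": -0.0284, "dy": -0.0145, "dz": 0.0, "ax": 0.0, "ay": 0.0, "az": -1.16}]'

```text
time_s: 0.98
ee_pos: [0.4289, 0.3308, 0.2109]
eef_rot: [-3.138, -0.003, 3.059]
force: [0.1, 0.3, 0.4]
grip_width: 0.0307
```

>>> play_rows --commands '[{"dx": -0.026, "dy": -0.0174, "dz": 0.0, "ax": 0.0, "ay": 0.0, "az": -1.0}, {"dx": -0.026, "dy": -0.0174, "dz": 0.0, "ax": 0.0, "ay": 0.0, "az": -1.0}, {"dx": -0.026, "dy": -0.0174, "dz": 0.0, "ax": 0.0, "ay": 0.0, "az": -1.0}, {"dx": -0.026, "dy": -0.0174, "dz": 0.0, "ax": 0.0, "ay": 0.0, "az": -1.0}, {"dx": 0.0, "dy": 0.0, "dz": 0.0, "ax": 0.0, "ay": 0.0, "az": 0.0}]'

```text
time_s: 1.4
ee_pos: [0.5364, 0.2472, 0.2092]
eef_rot: [-3.137, -0.005, 3.13]
force: [-0.3, -0.3, 0.1]
grip_width: 0.0279
```

```bash
python3 - <<'E'
from h import *
im,P,m=snap('wrist','w1.png'); print(tool().round(4).tolist())
E
```

```text
[[-0.9999, 0.0119, -0.0055, 0.5349], [0.012, 0.9999, -0.0045, 0.2485], [0.0055, -0.0045, -1.0, 0.2091], [0.0, 0.0, 0.0, 1.0]]
```

View pics/w1.png

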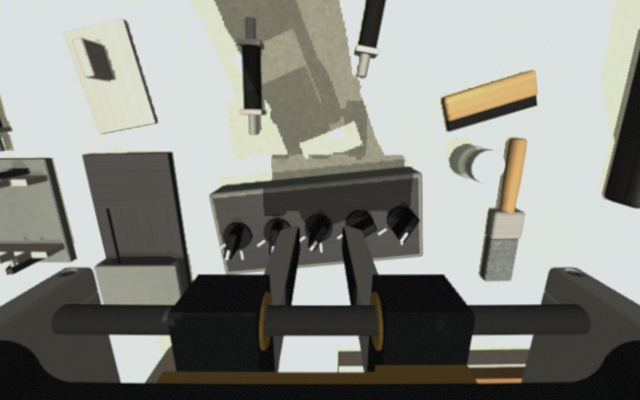

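>>> play_rows --commands '[{"dx": -0.02, "dy": 0.0, "dz": 0.0, "ax": 0.0, "ay": 0.0, "az": 0.0}, {"dx": -0.02, "dy": 0.0, "dz": 0.0, "ax": 0.0, "ay": 0.0, "az": 0.0}, {"dx": -0.02, "dy": 0.0, "dz": 0.0, "ax": 0.0, "ay": 0.0, "az": 0.0}, {"dx": -0.01, "dy": 0.0, "dz": 0.0, "ax": 0.0, "ay": 0.0, "az": 0.0}, {"dx": 0.0, "dy": 0.0, "dz": 0.0, "ax": 0.2, "ay": 0.2, "az": 0.0}]'

```text
time_s: 1.87
ee_pos: [0.6044, 0.25, 0.2079]
eef_rot: [-3.133, -0.012, 3.13]
force: [0.9, 0.6, -0.6]
grip_width: 0.0283
```

```bash
python3 - <<'E'
from h import *
im,P,m=snap('wrist','w2.png'); print(tool().round(4).tolist())
c=cv2.imread('pics/w2.png')[60:240,190:440]; cv2.imwrite('pics/w2c.png',cv2.resize(c,None,fx=3.2,fy=3.2,interpolation=cv2.INTER_CUBIC))
E
```

```text
[[-0.9999, 0.0112, -0.0127, 0.6037], [0.0113, 0.9999, -0.0085, 0.2502], [0.0126, -0.0086, -0.9999, 0.2078], [0.0, 0.0, 0.0, 1.0]]
```

View pics/w2c.png

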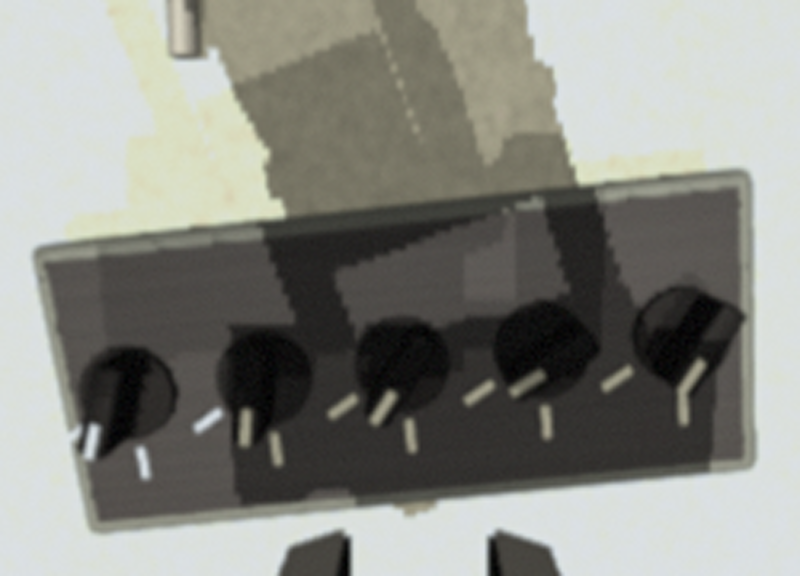

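```bash
python3 - <<'E'
from h import *
P=np.load('pics/w2.png.npy'); m=viewer.camera_model('wrist')
f=lambda p,z: ray(np.array(p,float)/3.2+[190,60],P,m,z)
c=f([(40,250),(747,175),(752,462),(95,527)],.05); print(c.round(4)); print('center',c.mean(0).round(4), [np.linalg.norm(c[i]-c[i-1]).round(4) for i in range(4)])
print('yaws',np.degrees(np.arctan2(*((c[1]-c[0])[:2]*[-1,1]))),np.degrees(np.arctan2(*((c[2]-c[3])[:2]*[-1,1]))))
sk=f([(128,395),(264,378),(403,360),(542,345),(680,330)],.057);print('skirts',sk.round(4))
ln=f([(395,393),(373,423)],.086);print('line',ln.round(4),np.degrees(np.arctan2(*(ln[1]-ln[0])[1::-1])))
mk=f([(407,418),(412,450),(355,398),(330,415)],.05);print('marks',mk.round(4))
for a in (0,2): print(np.degrees(np.arctan2(*(mk[a+1]-mk[a])[1::-1])))
E
```

```text
[[0.5446 0.1156 0.05  ]
 [0.522  0.3618 0.05  ]
 [0.6245 0.3719 0.05  ]
 [0.6482 0.1246 0.05  ]]
center [0.5848 0.2435 0.05  ] [np.float64(0.104), np.float64(0.2473), np.float64(0.1031), np.float64(0.2484)]
yaws 5.259082722805433 5.476179667453888
skirts [[0.5956 0.1444 0.057 ]
 [0.5899 0.1935 0.057 ]
 [0.5839 0.2431 0.057 ]
 [0.579  0.292  0.057 ]
 [0.5741 0.3402 0.057 ]]
line [[0.5896 0.2411 0.086 ]
 [0.5995 0.2337 0.086 ]] -36.52416221634596
marks [[0.6066 0.244  0.05  ]
 [0.6188 0.2457 0.05  ]
 [0.599  0.2252 0.05  ]
 [0.6052 0.2158 0.05  ]]
7.85033008174917
-56.09095539934945
```

```bash
python3 - <<'E'
from h import *
G=plan(.5848,.2435,.11,144.5,10)
E
```

```text
tcp [0.6037 0.2502 0.2078] n 10
[ 1.8 -0.6  9.8] a [-0.07 -0.05  3.49]
[ 1.7 -0.7  9.8] a [-0.07 -0.05  3.49]
[ 1.7 -0.8  9.8] a [-0.07 -0.05  3.49]
[ 1.6 -1.   9.8] a [-0.07 -0.05  3.49]
[ 1.6 -1.1  9.8] a [-0.07 -0.05  3.49]
[ 1.5 -1.2  9.8] a [-0.07 -0.05  3.49]
[ 1.5 -1.3  9.8] a [-0.07 -0.05  3.49]
[ 1.4 -1.4  9.8] a [-0.07 -0.05  3.49]
[ 1.3 -1.5  9.8] a [-0.07 -0.05  3.49]
[ 1.2 -1.6  9.8] a [-0.07 -0.05  3.49]
```

>>> play_rows --commands '[{"dx": 0.0017, "dy": -0.0008, "dz": 0.0098, "ax": -0.07, "ay": -0.05, "az": 3.5}, {"dx": 0.0017, "dy": -0.0008, "dz": 0.0098, "ax": -0.07, "ay": -0.05, "az": 3.5}, {"dx": 0.0017, "dy": -0.0008, "dz": 0.0098, "ax": -0.07, "ay": -0.05, "az": 3.5}, {"dx": 0.0016, "dy": -0.001, "dz": 0.0098, "ax": -0.07, "ay": -0.05, "az": 3.5}, {"dx": 0.0016, "dy": -0.0011, "dz": 0.0098, "ax": -0.07, "ay": -0.05, "az": 3.5}]'

```text
time_s: 2.33
ee_pos: [0.5893, 0.2502, 0.1596]
eef_rot: [-3.138, -0.005, 2.817]
force: [0.7, 0.8, -0.6]
grip_width: 0.0281
```

>>> play_rows --commands '[{"dx": 0.0015, "dy": -0.0012, "dz": 0.0098, "ax": -0.07, "ay": -0.05, "az": 3.5}, {"dx": 0.0015, "dy": -0.0013, "dz": 0.0098, "ax": -0.07, "ay": -0.05, "az": 3.5}, {"dx": 0.0014, "dy": -0.0014, "dz": 0.0098, "ax": -0.07, "ay": -0.05, "az": 3.5}, {"dx": 0.0013, "dy": -0.0015, "dz": 0.0098, "ax": -0.07, "ay": -0.05, "az": 3.5}, {"dx": 0.0012, "dy": -0.0016, "dz": 0.0098, "ax": -0.07, "ay": -0.05, "az": 3.5}]'

```text
time_s: 2.75
ee_pos: [0.5727, 0.2501, 0.1095]
eef_rot: [3.14, -0.001, 2.5]
force: [0.3, 0.7, -1.0]
grip_width: 0.0281
```

```bash
python3 - <<'E'
from h import *
G=plan(.5848,.2435,.068,144.5,5)
im,P,m=snap('wrist','w3.png'); cv2.imwrite('pics/w3c.png',cv2.resize(cv2.imread('pics/w3.png')[80:340,180:500],None,fx=2.3,fy=2.3))
E
```

```text
tcp [0.5727 0.2501 0.1095] n 5
[-2.7  0.4  8.3] a [ 0.01 -0.01 -0.25]
[-2.7  0.4  8.3] a [ 0.01 -0.01 -0.25]
[-2.7  0.4  8.3] a [ 0.01 -0.01 -0.25]
[-2.7  0.3  8.3] a [ 0.01 -0.01 -0.25]
[-2.7  0.3  8.3] a [ 0.01 -0.01 -0.25]
```

View pics/w3c.png

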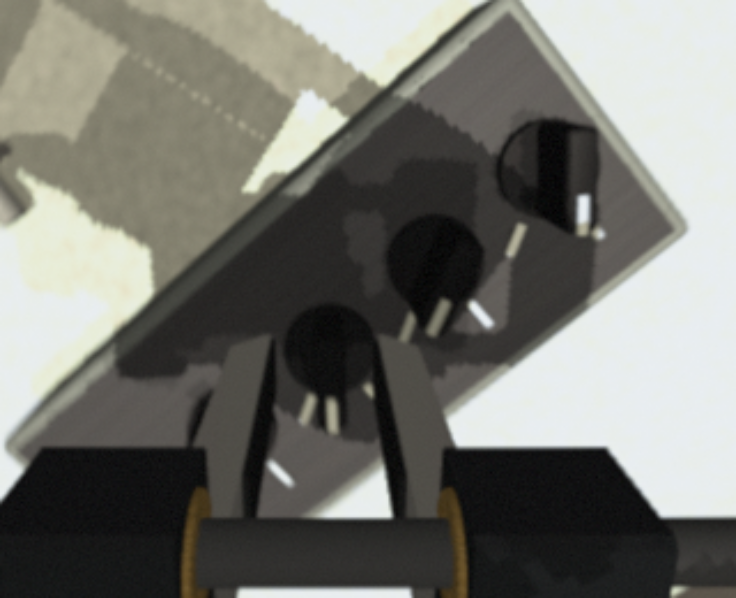

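```bash
python3 - <<'E'
from h import *
P=np.load('pics/w3.png.npy'); m=viewer.camera_model('wrist')
a=np.radians(-35.5); d=np.array([np.cos(a),np.sin(a),0])
p=proj([[.5848,.2435,.057],np.r_[.5848,.2435,.086]+d*.005,np.r_[.5848,.2435,.086]+d*.016],P,m); print((p-[180,80])*2.3)
l=ray(np.array([(331,398),(335,432)])/2.3+[180,80],P,m,.086); print(l.round(4),np.degrees(np.arctan2(*(l[1]-l[0])[1::-1])))
E
```

```text
[[330.59267594 350.39664194]
 [331.88627174 399.60378429]
 [332.48529011 430.30440733]]
[[0.5882 0.2407 0.086 ]
 [0.5988 0.2345 0.086 ]] -30.427651733993923
```

>>> play_rows --commands '[{"dx": -0.0068, "dy": 0.0009, "dz": 0.0, "ax": 0.0, "ay": 0.0, "az": -0.9}, {"dx": -0.0068, "dy": 0.0009, "dz": 0.0, "ax": 0.0, "ay": 0.0, "az": -0.9}, {"dx": 0.0, "dy": 0.0, "dz": 0.005, "ax": 0.0, "ay": 0.0, "az": 0.0}, {"dx": 0.0, "dy": 0.0, "dz": 0.01, "ax": 0.0, "ay": 0.0, "az": 0.0}, {"dx": 0.0, "dy": 0.0, "dz": 0.0, "ax": 0.0, "ay": 0.0, "az": 0.0}]'

```text
time_s: 3.22
ee_pos: [0.5834, 0.2438, 0.0933]
eef_rot: [-3.142, -0.001, 2.539]
force: [0.8, 0.2, -1.3]
grip_width: 0.0284
```

```bash
python3 - <<'E'
from h import *
G=plan(.5848,.2435,.068,145.5,5)
E
```

```text
tcp [0.5834 0.2438 0.0933] n 5
[-0.3  0.1  5.1] a [-0.   -0.02 -0.01]
[-0.3  0.1  5.1] a [-0.   -0.02 -0.01]
[-0.3  0.1  5.1] a [-0.   -0.02 -0.01]
[-0.3  0.1  5.1] a [-0.   -0.02 -0.01]
[-0.3  0.1  5.1] a [-0.   -0.02 -0.01]
```

>>> play_rows --commands '[{"dx": -0.0003, "dy": 0.0001, "dz": 0.006, "ax": 0.0, "ay": 0.0, "az": 0.0}, {"dx": -0.0003, "dy": 0.0001, "dz": 0.006, "ax": 0.0, "ay": 0.0, "az": 0.0}, {"dx": -0.0003, "dy": 0.0001, "dz": 0.006, "ax": 0.0, "ay": 0.0, "az": 0.0}, {"dx": -0.0003, "dy": 0.0001, "dz": 0.006, "ax": 0.0, "ay": 0.0, "az": 0.0}, {"dx": 0.0, "dy": 0.0, "dz": 0.001, "ax": 0.0, "ay": 0.0, "az": 0.0}]'

```text
time_s: 3.63
ee_pos: [0.5845, 0.2436, 0.0654]
eef_rot: [-3.141, -0.002, 2.54]
force: [-0.5, 0.0, 1.1]
grip_width: 0.0284
```

>>> play_rows --commands '[{"dx": 0.0, "dy": 0.0, "dz": 0.0, "ax": 0.0, "ay": 0.0, "az": 0.0}, {"dx": 0.0, "dy": 0.0, "dz": 0.0, "ax": 0.0, "ay": 0.0, "az": 0.0}, {"dx": 0.0, "dy": 0.0, "dz": 0.0, "ax": 0.0, "ay": 0.0, "az": 0.0}, {"dx": 0.0, "dy": 0.0, "dz": 0.0, "ax": 0.0, "ay": 0.0, "az": 0.0}, {"dx": 0.0, "dy": 0.0, "dz": 0.0, "ax": 0.0, "ay": 0.0, "az": 0.0}]' --claw 0.0 --squeeze 12

```text
time_s: 4.05
ee_pos: [0.585, 0.244, 0.0656]
eef_rot: [3.141, -0.001, 2.54]
force: [-0.1, 0.1, -0.9]
grip_width: 0.0099
```

>>> play_rows --commands '[{"dx": 0.0, "dy": 0.0, "dz": 0.0, "ax": 0.0, "ay": 0.0, "az": -6.5}, {"dx": 0.0, "dy": 0.0, "dz": 0.0, "ax": 0.0, "ay": 0.0, "az": -6.5}, {"dx": 0.0, "dy": 0.0, "dz": 0.0, "ax": 0.0, "ay": 0.0, "az": -6.5}, {"dx": 0.0, "dy": 0.0, "dz": 0.0, "ax": 0.0, "ay": 0.0, "az": -6.5}, {"dx": 0.0, "dy": 0.0, "dz": 0.0, "ax": 0.0, "ay": 0.0, "az": -4.0}]'

```text
time_s: 4.47
ee_pos: [0.5847, 0.243, 0.0656]
eef_rot: [-3.141, -0.001, 3.084]
force: [-0.1, 0.8, -0.9]
grip_width: 0.0096
```

```bash
python3 - <<'E'
from h import *
o=ctrl.get_obs(); print(np.degrees(o['eef_rot']),o['moment'],o['force'],o['grip_width'],o['ee_pos'])
E
```

```text
[-1.79973770e+02 -8.40405268e-02  1.76700119e+02] [ 0.09188362 -0.22883419 -0.04698074] [-0.06348555  0.84019933 -0.91471004] 0.0096371863965949 [0.58467485 0.24299302 0.06555368]
```

>>> play_rows --commands '[{"dx": 0.0, "dy": 0.0, "dz": 0.0, "ax": 0.0, "ay": 0.0, "az": -2.5}, {"dx": 0.0, "dy": 0.0, "dz": 0.0, "ax": 0.0, "ay": 0.0, "az": -2.5}, {"dx": 0.0, "dy": 0.0, "dz": 0.0, "ax": 0.0, "ay": 0.0, "az": -2.5}, {"dx": 0.0, "dy": 0.0, "dz": 0.0, "ax": 0.0, "ay": 0.0, "az": -1.5}, {"dx": 0.0, "dy": 0.0, "dz": 0.0, "ax": 0.0, "ay": 0.0, "az": 0.0}]'

```text
time_s: 4.88
ee_pos: [0.5847, 0.2427, 0.0656]
eef_rot: [-3.141, -0.002, -3.029]
force: [0.8, 0.7, -1.0]
grip_width: 0.0098
```

```bash
python3 - <<'E'
from h import *
o=ctrl.get_obs(); print(np.degrees(o['eef_rot']),o['moment'],o['force'],o['grip_width'],o['ee_pos'])
E
```

```text
[-1.79979283e+02 -8.72006958e-02 -1.73565866e+02] [ 0.14701403 -0.20827907 -0.27297192] [ 0.8253414   0.72158057 -1.00684231] 0.009838245243463904 [0.58469035 0.24269591 0.06557674]
```

>>> play_rows --commands '[{"dx": 0.0, "dy": 0.0, "dz": 0.0, "ax": 0.0, "ay": 0.0, "az": -1.0}, {"dx": 0.0, "dy": 0.0, "dz": 0.0, "ax": 0.0, "ay": 0.0, "az": -1.0}, {"dx": 0.0, "dy": 0.0, "dz": 0.0, "ax": 0.0, "ay": 0.0, "az": -1.0}, {"dx": 0.0, "dy": 0.0, "dz": 0.0, "ax": 0.0, "ay": 0.0, "az": -0.5}, {"dx": 0.0, "dy": 0.0, "dz": 0.0, "ax": 0.0, "ay": 0.0, "az": 0.0}]'

```text
time_s: 5.3
ee_pos: [0.5845, 0.2426, 0.0656]
eef_rot: [-3.142, -0.002, -2.965]
force: [0.6, 0.3, -1.2]
grip_width: 0.0108
```

```bash
python3 - <<'E'
from h import *
o=ctrl.get_obs(); print(np.degrees(o['eef_rot']),o['moment'],o['force'],o['grip_width'],o['ee_pos'])
E
```

```text
[-1.79996090e+02 -1.21617806e-01 -1.69908873e+02] [ 0.13154211 -0.05826743 -0.31036219] [ 0.56883173  0.32925368 -1.20352073] 0.010783296981033256 [0.58447711 0.24263909 0.06558387]
```

>>> play_rows --commands '[{"dx": 0.0, "dy": 0.0, "dz": 0.0, "ax": 0.0, "ay": 0.0, "az": 0.0}, {"dx": 0.0, "dy": 0.0, "dz": 0.0, "ax": 0.0, "ay": 0.0, "az": 0.0}, {"dx": 0.0, "dy": 0.0, "dz": 0.0, "ax": 0.0, "ay": 0.0, "az": 0.0}, {"dx": 0.0, "dy": 0.0, "dz": -0.01, "ax": 0.0, "ay": 0.0, "az": 0.0}, {"dx": 0.0, "dy": 0.0, "dz": -0.02, "ax": 0.0, "ay": 0.0, "az": 0.0}]' --claw 0.25

```text
time_s: 5.72
ee_pos: [0.5829, 0.2419, 0.0933]
eef_rot: [-3.14, -0.008, -2.965]
force: [0.1, -0.4, 0.0]
grip_width: 0.0235
```

>>> play_rows --commands '[{"dx": 0.0, "dy": 0.0, "dz": -0.035, "ax": 0.0, "ay": 0.0, "az": 0.0}, {"dx": 0.0, "dy": 0.0, "dz": -0.035, "ax": 0.0, "ay": 0.0, "az": 2.0}, {"dx": 0.01, "dy": -0.01, "dz": -0.03, "ax": 0.0, "ay": 0.0, "az": 2.0}, {"dx": 0.02, "dy": -0.025, "dz": -0.02, "ax": 0.0, "ay": 0.0, "az": 2.0}, {"dx": 0.02, "dy": -0.03, "dz": -0.01, "ax": 0.0, "ay": 0.0, "az": 2.0}]'

```text
time_s: 6.13
ee_pos: [0.5397, 0.1744, 0.2332]
eef_rot: [-3.139, -0.007, -3.105]
force: [0.7, -1.0, 0.5]
grip_width: 0.0237
```

>>> play_rows --commands '[{"dx": 0.025, "dy": -0.03, "dz": -0.01, "ax": 0.0, "ay": 0.0, "az": 2.0}, {"dx": 0.025, "dy": -0.03, "dz": 0.0, "ax": 0.0, "ay": 0.0, "az": 0.0}, {"dx": 0.025, "dy": -0.03, "dz": 0.0, "ax": 0.0, "ay": 0.0, "az": 0.0}, {"dx": 0.025, "dy": -0.03, "dz": 0.0, "ax": 0.0, "ay": 0.0, "az": 0.0}, {"dx": 0.0, "dy": 0.0, "dz": 0.0, "ax": 0.0, "ay": 0.0, "az": 0.0}]' --claw 0.5

```text
time_s: 6.55
ee_pos: [0.4341, 0.0464, 0.252]
eef_rot: [-3.138, 0.004, 3.138]
force: [1.1, 0.3, 0.2]
grip_width: 0.0465
```

```bash
python3 - <<'E'
from h import *
im,P,m=snap('wrist','w4.png'); print(tool().round(4).tolist())
E
```

```text
[[-1.0, 0.004, 0.0056, 0.4358], [0.004, 1.0, -0.0027, 0.0478], [-0.0057, -0.0026, -1.0, 0.2524], [0.0, 0.0, 0.0, 1.0]]
```

View pics/w4.png

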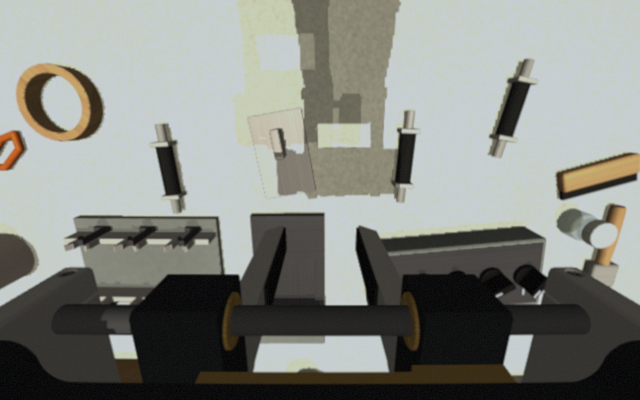

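>>> play_rows --commands '[{"dx": -0.025, "dy": -0.034, "dz": 0.0, "ax": 0.0, "ay": 0.0, "az": 0.0}, {"dx": -0.025, "dy": -0.034, "dz": 0.0, "ax": 0.0, "ay": 0.0, "az": 0.0}, {"dx": -0.025, "dy": -0.034, "dz": 0.0, "ax": 0.0, "ay": 0.0, "az": 0.0}, {"dx": -0.025, "dy": -0.034, "dz": 0.0, "ax": 0.0, "ay": 0.0, "az": 0.0}, {"dx": -0.025, "dy": -0.034, "dz": 0.0, "ax": 0.0, "ay": 0.0, "az": 0.0}]'

```text
time_s: 7.02
ee_pos: [0.5615, -0.1169, 0.259]
eef_rot: [-3.139, 0.014, -3.137]
force: [0.4, 1.2, 0.1]
grip_width: 0.0471
```

>>> play_rows --commands '[{"dx": -0.025, "dy": -0.034, "dz": 0.0, "ax": 0.0, "ay": 0.0, "az": 0.0}, {"dx": -0.02, "dy": -0.03, "dz": 0.0, "ax": 0.0, "ay": 0.0, "az": 0.0}, {"dx": -0.01, "dy": -0.01, "dz": 0.0, "ax": 0.0, "ay": 0.0, "az": 0.0}, {"dx": 0.0, "dy": 0.0, "dz": 0.0, "ax": 0.0, "ay": 0.0, "az": 0.0}, {"dx": 0.0, "dy": 0.0, "dz": 0.0, "ax": 0.0, "ay": 0.0, "az": 0.0}]'

```text
time_s: 7.43
ee_pos: [0.6233, -0.1956, 0.2573]
eef_rot: [-3.14, 0.013, -3.14]
force: [-0.5, -0.0, -0.1]
grip_width: 0.0471
```

```bash
python3 - <<'E'
from h import *
im=cv2.imread('pics/w4.png'); P=np.load('pics/w4.png.npy'); m=viewer.camera_model('wrist')
k=(im.max(2)<45).astype(np.uint8); k=cv2.morphologyEx(k,cv2.MORPH_OPEN,np.ones((3,3)))
for n,(x0,x1,y0,y1) in {'r3':(145,195,120,215),'r2':(385,425,105,205),'r1':(485,540,55,160)}.items():
    c=max(cv2.findContours(k[y0:y1,x0:x1],cv2.RETR_EXTERNAL,cv2.CHAIN_APPROX_NONE,offset=(x0,y0))[0],key=cv2.contourArea)
    pts=ray(c.reshape(-1,2),P,m,.013)[:,:2].astype(np.float32)
    (cx,cy),(w,h),a=cv2.minAreaRect(pts); b=cv2.boxPoints(cv2.minAreaRect(pts))
    e=max([b[1]-b[0],b[2]-b[1]],key=np.linalg.norm); print(n,round(cx,4),round(cy,4),'wh',round(w,4),round(h,4),'ax',np.degrees(np.arctan2(e[1],e[0])).round(1))
c=cv2.resize(im[95:210,230:330],None,fx=5,fy=5,interpolation=cv2.INTER_CUBIC)
snap('wrist','w5.png'); print(tool()[:3,3])
w=cv2.imread('pics/w5.png'); cv2.imwrite('pics/c5.png',np.vstack([cv2.resize(w[0:330,:],(800,412)),cv2.resize(im[95:210,230:330][:,:],(163,188)) if 0 else np.zeros((0,800,3),np.uint8)]))
cv2.imwrite('pics/pl.png',c)
E
```

```text
r3 0.4291 -0.1743 wh 0.069 0.0218 ax 3.5
r2 0.4136 0.164 wh 0.02 0.0676 ax -2.4
r1 0.3459 0.3057 wh 0.023 0.0704 ax -10.1
[ 0.62310487 -0.19514439  0.25732019]
```

View pics/c5.png

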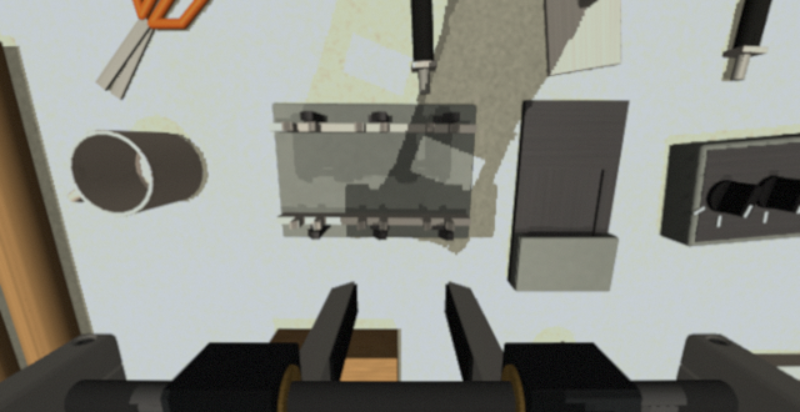

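View pics/pl.png

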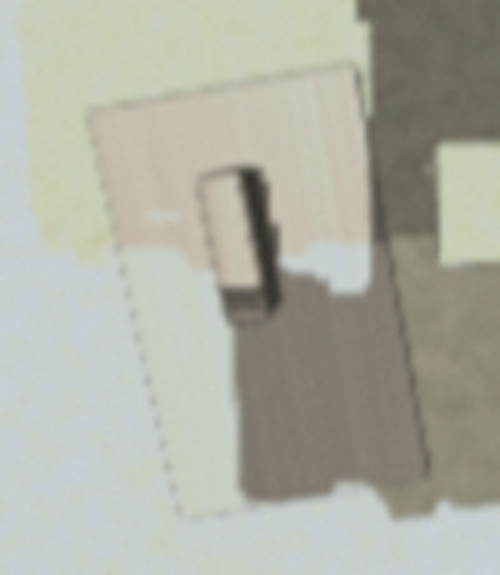

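```bash
python3 - <<'E'
from h import *
w=cv2.imread('pics/w5.png')[70:240,210:510]; w=cv2.convertScaleAbs(w,alpha=1.3,beta=10); cv2.imwrite('pics/c5b.png',cv2.resize(w,None,fx=2.65,fy=2.65,interpolation=cv2.INTER_CUBIC))
P=np.load('pics/w4.png.npy'); m=viewer.camera_model('wrist')
f=lambda p,z: ray(np.array(p,float)/5+[230,95],P,m,z)
c=f([(88,110),(352,66),(428,472),(182,518)],.008); print(c.round(4),c.mean(0).round(4))
for a,b,s in((0,3,0),(1,2,0),(0,1,90),(3,2,90)): print(np.degrees(np.arctan2(*(c[b]-c[a])[1::-1]))-s, np.linalg.norm(c[b]-c[a]))
q=f([(197,178),(238,170),(265,288),(222,290)],.042); print('fin',q.round(4),q.mean(0).round(4),np.degrees(np.arctan2(*(q[3]-q[0])[1::-1])),np.degrees(np.arctan2(*(q[2]-q[1])[1::-1])))
E
```

```text
[[ 0.3555 -0.056   0.008 ]
 [ 0.3441  0.0175  0.008 ]
 [ 0.4592  0.0375  0.008 ]
 [ 0.4733 -0.0362  0.008 ]] [ 0.408  -0.0093  0.008 ]
9.535367035713989 0.11944387695827413
9.862686006231888 0.11684599165907031
8.78772990523133 0.07438709550510794
10.778959539570977 0.07506595709624866
fin [[ 0.3724 -0.0206  0.042 ]
 [ 0.3704 -0.01    0.042 ]
 [ 0.4007 -0.0042  0.042 ]
 [ 0.4011 -0.0155  0.042 ]] [ 0.3861 -0.0126  0.042 ] 10.102366856260176 10.858975182338705
```

View pics/c5b.png

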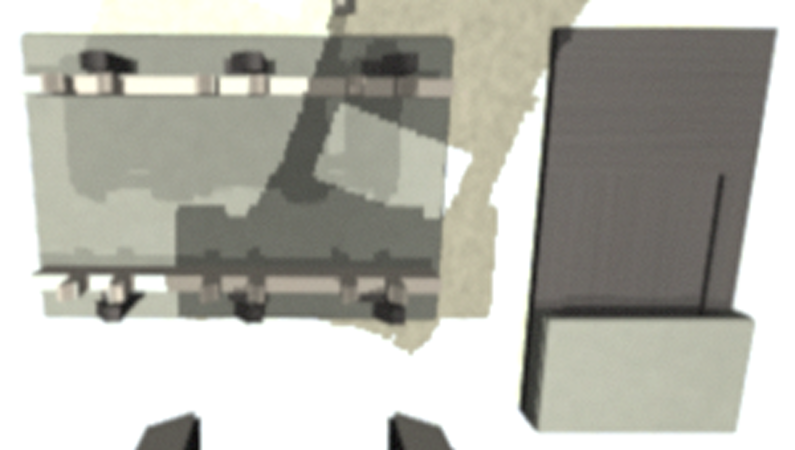

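```bash
python3 - <<'E'
from h import *
P=np.load('pics/w5.png.npy'); m=viewer.camera_model('wrist')
f=lambda p,z: ray(np.array(p,float)/2.65+[210,70],P,m,z)
c=f([(22,36),(453,37),(436,317),(44,317)],.012); print('feeder',c.round(4),c.mean(0).round(4),[np.linalg.norm(c[i]-c[i-1]).round(4) for i in range(4)])
for a,b,s in((0,3,0),(1,2,0),(0,1,90),(3,2,90)): print(np.degrees(np.arctan2(*(c[b]-c[a])[1::-1]))-s)
print('slots',f([(83,82),(232,82),(379,82),(96,287),(232,287),(371,287)],.057).round(4))
b=f([(555,30),(775,30),(733,312),(540,312)],.013); print('deck',b.round(4))
g=f([(545,318),(753,318),(736,431),(538,431)],.037); print('guard',g.round(4),g.mean(0).round(4))
r=f([(722,175),(703,312)],.013);print('recess edge',r.round(4))
E
```

```text
feeder [[ 0.5039 -0.3348  0.012 ]
 [ 0.504  -0.1156  0.012 ]
 [ 0.6511 -0.1163  0.012 ]
 [ 0.6518 -0.3366  0.012 ]] [ 0.5777 -0.2258  0.012 ] [np.float64(0.1479), np.float64(0.2192), np.float64(0.1471), np.float64(0.2203)]
-0.6718468294474965
-0.24753883097875196
-0.025975903963214364
0.1764641385808403
slots [[ 0.5279 -0.2934  0.057 ]
 [ 0.5279 -0.2248  0.057 ]
 [ 0.5277 -0.1572  0.057 ]
 [ 0.6244 -0.2941  0.057 ]
 [ 0.6242 -0.2267  0.057 ]
 [ 0.624  -0.1579  0.057 ]]
deck [[ 0.5005 -0.0644  0.013 ]
 [ 0.4996  0.0477  0.013 ]
 [ 0.6474  0.0502  0.013 ]
 [ 0.6477 -0.0584  0.013 ]]
guard [[ 0.6449 -0.0634  0.037 ]
 [ 0.6445  0.0471  0.037 ]
 [ 0.7092  0.0489  0.037 ]
 [ 0.7094 -0.0611  0.037 ]] [ 0.677  -0.0071  0.037 ]
recess edge [[0.5721 0.0319 0.013 ]
 [0.6474 0.0332 0.013 ]]
```

```bash
python3 - <<'E'
from h import *
G=plan(.4293,-.1743,.08,183.5,10)
print(ctrl.get_obs()['qpos'])
E
```

```text
tcp [ 0.6231 -0.1951  0.2573] n 10
[19.6  2.2 17.5] a [-0.01  0.07 -0.34]
[19.6  2.3 17.5] a [-0.01  0.07 -0.34]
[19.5  2.4 17.5] a [-0.01  0.07 -0.34]
[19.5  2.5 17.6] a [-0.01  0.07 -0.34]
[19.5  2.6 17.6] a [-0.01  0.07 -0.34]
[19.4  2.7 17.6] a [-0.01  0.07 -0.34]
[19.4  2.8 17.6] a [-0.01  0.07 -0.34]
[19.3  2.9 17.7] a [-0.01  0.07 -0.34]
[19.3  3.  17.7] a [-0.01  0.07 -0.34]
[19.3  3.2 17.7] a [-0.01  0.07 -0.34]
[-0.36087461  0.50454412  1.13740399  0.00320556  1.48688239 -1.93426058]
```

>>> play_rows --commands '[{"dx": 0.0195, "dy": 0.0023, "dz": 0.0175, "ax": 0.0, "ay": 0.07, "az": -0.34}, {"dx": 0.0195, "dy": 0.0023, "dz": 0.0175, "ax": 0.0, "ay": 0.07, "az": -0.34}, {"dx": 0.0195, "dy": 0.0024, "dz": 0.0175, "ax": 0.0, "ay": 0.07, "az": -0.34}, {"dx": 0.0195, "dy": 0.0025, "dz": 0.0175, "ax": 0.0, "ay": 0.07, "az": -0.34}, {"dx": 0.0195, "dy": 0.0026, "dz": 0.0175, "ax": 0.0, "ay": 0.07, "az": -0.34}]'

```text
time_s: 7.9
ee_pos: [0.5254, -0.1778, 0.17]
eef_rot: [-3.137, 0.015, -3.101]
force: [1.3, -0.5, 0.4]
grip_width: 0.0472
```

>>> play_rows --commands '[{"dx": 0.0195, "dy": 0.0027, "dz": 0.0175, "ax": 0.0, "ay": 0.07, "az": -0.34}, {"dx": 0.0195, "dy": 0.0028, "dz": 0.0175, "ax": 0.0, "ay": 0.07, "az": -0.34}, {"dx": 0.0195, "dy": 0.0029, "dz": 0.0175, "ax": 0.0, "ay": 0.07, "az": -0.34}, {"dx": 0.0195, "dy": 0.003, "dz": 0.0175, "ax": 0.0, "ay": 0.07, "az": -0.34}, {"dx": 0.0195, "dy": 0.003, "dz": 0.0175, "ax": 0.0, "ay": 0.07, "az": -0.34}]'

```text
time_s: 8.32
ee_pos: [0.4225, -0.1616, 0.0804]
eef_rot: [-3.134, 0.014, -3.063]
force: [0.6, 0.2, 1.0]
grip_width: 0.0469
```

```bash
cat >> h.py <<'E'
def roller(f=None,guess=None):
    "black sleeves seen by the wrist camera -> world centre, axis angle"
    im,P,m=snap('wrist',f); k=cv2.morphologyEx((im.max(2)<45).astype(np.uint8),cv2.MORPH_OPEN,np.ones((3,3)))
    for c in cv2.findContours(k,cv2.RETR_EXTERNAL,cv2.CHAIN_APPROX_NONE)[0]:
        if cv2.contourArea(c)<150: continue
        pts=ray(c.reshape(-1,2),P,m,.013)[:,:2].astype(np.float32); r=cv2.minAreaRect(pts); w,h=sorted(r[1])
        if .017<w<.03 and .055<h<.08:
            b=cv2.boxPoints(r); e=max([b[1]-b[0],b[2]-b[1]],key=np.linalg.norm); e=e*np.sign(e[0])
            print('roller',np.round(r[0],4),'wh',round(w,4),round(h,4),'ax',np.degrees(np.arctan2(e[1],e[0])).round(1),'px',c.reshape(-1,2).mean(0))
E
python3 - <<'E'
from h import *
roller('w6.png')
G=plan(.4293,-.1743,.011,183.5,5)
E
```

```text
roller [ 0.4274 -0.1748] wh 0.0199 0.0659 ax 3.3 px [306.39130435 213.06521739]
tcp [ 0.4183 -0.1602  0.0769] n 5
[-1.9 -2.9 13.2] a [-0.05  0.1   0.21]
[-1.9 -2.9 13.2] a [-0.05  0.1   0.21]
[-1.9 -2.9 13.2] a [-0.05  0.1   0.21]
[-2.  -2.9 13.2] a [-0.05  0.1   0.21]
[-2.  -2.9 13.2] a [-0.05  0.1   0.21]
```

>>> play_rows --commands '[{"dx": -0.005, "dy": -0.007, "dz": 0.005, "ax": -0.2, "ay": 0.4, "az": 0.5}, {"dx": -0.005, "dy": -0.0075, "dz": 0.005, "ax": -0.2, "ay": 0.4, "az": 0.5}, {"dx": 0.0, "dy": 0.0, "dz": 0.01, "ax": 0.0, "ay": 0.0, "az": 0.0}, {"dx": 0.0, "dy": 0.0, "dz": 0.01, "ax": 0.0, "ay": 0.0, "az": 0.0}, {"dx": 0.0, "dy": 0.0, "dz": 0.0, "ax": 0.0, "ay": 0.0, "az": 0.0}]'

```text
time_s: 8.78
ee_pos: [0.4313, -0.1727, 0.0463]
eef_rot: [3.14, -0.003, -3.078]
force: [-1.0, 0.6, -0.2]
grip_width: 0.0469
```

```bash
python3 - <<'E'
from h import *
G=plan(.4285,-.1746,.011,183.5,5)
E
```

```text
tcp [ 0.4313 -0.1727  0.0463] n 5
[ 0.6 -0.4  7.1] a [ 0.02 -0.03  0.03]
[ 0.6 -0.4  7.1] a [ 0.02 -0.03  0.03]
[ 0.6 -0.4  7.1] a [ 0.02 -0.03  0.03]
[ 0.6 -0.4  7.1] a [ 0.02 -0.03  0.03]
[ 0.6 -0.4  7.1] a [ 0.02 -0.03  0.03]
```

>>> play_rows --commands '[{"dx": 0.0006, "dy": -0.0004, "dz": 0.01, "ax": 0.0, "ay": 0.0, "az": 0.0}, {"dx": 0.0006, "dy": -0.0004, "dz": 0.01, "ax": 0.0, "ay": 0.0, "az": 0.0}, {"dx": 0.0006, "dy": -0.0004, "dz": 0.008, "ax": 0.0, "ay": 0.0, "az": 0.0}, {"dx": 0.0006, "dy": -0.0004, "dz": 0.004, "ax": 0.0, "ay": 0.0, "az": 0.0}, {"dx": 0.0, "dy": 0.0, "dz": 0.001, "ax": 0.0, "ay": 0.0, "az": 0.0}]'

```text
time_s: 9.2
ee_pos: [0.4299, -0.1742, 0.0106]
eef_rot: [3.14, -0.003, -3.077]
force: [0.3, 0.7, 0.4]
grip_width: 0.0469
```

>>> play_rows --commands '[{"dx": 0.0, "dy": 0.0, "dz": 0.0, "ax": 0.0, "ay": 0.0, "az": 0.0}, {"dx": 0.0, "dy": 0.0, "dz": 0.0, "ax": 0.0, "ay": 0.0, "az": 0.0}, {"dx": 0.0, "dy": 0.0, "dz": 0.0, "ax": 0.0, "ay": 0.0, "az": 0.0}, {"dx": 0.0, "dy": 0.0, "dz": 0.0, "ax": 0.0, "ay": 0.0, "az": 0.0}, {"dx": 0.0, "dy": 0.0, "dz": 0.0, "ax": 0.0, "ay": 0.0, "az": 0.0}]' --claw 0.0 --squeeze 40

```text
time_s: 9.62
ee_pos: [0.4303, -0.1744, 0.0113]
eef_rot: [3.141, -0.002, -3.077]
force: [-0.1, -0.1, -2.1]
grip_width: 0.021
```

```bash
python3 - <<'E'
from h import *
T=tool(); T[2,3]=.11
G=plan(.579,-.2955,.125,180.2,10,T)
E
```

```text
tcp [ 0.4303 -0.1744  0.11  ] n 10
[-14.1 -13.   -1.5] a [ 0.01 -0.01  0.35]
[-14.1 -13.   -1.5] a [ 0.01 -0.01  0.35]
[-14.2 -12.9  -1.5] a [ 0.01 -0.01  0.35]
[-14.3 -12.8  -1.5] a [ 0.01 -0.01  0.35]
[-14.4 -12.7  -1.5] a [ 0.01 -0.01  0.35]
[-14.4 -12.6  -1.5] a [ 0.01 -0.01  0.35]
[-14.5 -12.5  -1.5] a [ 0.01 -0.01  0.35]
[-14.6 -12.4  -1.5] a [ 0.01 -0.01  0.35]
[-14.7 -12.3  -1.5] a [ 0.01 -0.01  0.35]
[-14.8 -12.3  -1.5] a [ 0.01 -0.01  0.35]
```

>>> play_rows --commands '[{"dx": 0.0, "dy": 0.0, "dz": -0.01, "ax": 0.0, "ay": 0.0, "az": 0.0}, {"dx": 0.0, "dy": 0.0, "dz": -0.025, "ax": 0.0, "ay": 0.0, "az": 0.0}, {"dx": 0.0, "dy": 0.0, "dz": -0.03, "ax": 0.0, "ay": 0.0, "az": 0.0}, {"dx": 0.0, "dy": 0.0, "dz": -0.025, "ax": 0.0, "ay": 0.0, "az": 0.0}, {"dx": 0.0, "dy": 0.0, "dz": -0.015, "ax": 0.0, "ay": 0.0, "az": 0.0}]'

```text
time_s: 10.03
ee_pos: [0.4282, -0.1733, 0.1198]
eef_rot: [3.137, -0.009, -3.077]
force: [0.2, 0.5, -2.4]
grip_width: 0.0209
```

>>> play_rows --commands '[{"dx": -0.0142, "dy": -0.013, "dz": 0.0, "ax": 0.0, "ay": 0.0, "az": 0.35}, {"dx": -0.0142, "dy": -0.013, "dz": 0.0, "ax": 0.0, "ay": 0.0, "az": 0.35}, {"dx": -0.0142, "dy": -0.0129, "dz": 0.0, "ax": 0.0, "ay": 0.0, "az": 0.35}, {"dx": -0.0143, "dy": -0.0128, "dz": 0.0, "ax": 0.0, "ay": 0.0, "az": 0.35}, {"dx": -0.0144, "dy": -0.0127, "dz": 0.0, "ax": 0.0, "ay": 0.0, "az": 0.35}]'

```text
time_s: 10.45
ee_pos: [0.5052, -0.235, 0.1296]
eef_rot: [-3.142, -0.0, -3.108]
force: [0.1, 0.2, -2.1]
grip_width: 0.0207
```

>>> play_rows --commands '[{"dx": -0.0144, "dy": -0.012, "dz": 0.0, "ax": 0.0, "ay": 0.0, "az": 0.35}, {"dx": -0.0145, "dy": -0.012, "dz": 0.0, "ax": 0.0, "ay": 0.0, "az": 0.35}, {"dx": -0.0146, "dy": -0.012, "dz": 0.0, "ax": 0.0, "ay": 0.0, "az": 0.35}, {"dx": -0.0147, "dy": -0.012, "dz": 0.0, "ax": 0.0, "ay": 0.0, "az": 0.35}, {"dx": 0.0, "dy": 0.0, "dz": 0.0, "ax": 0.0, "ay": 0.0, "az": 0.0}]'

```text
time_s: 10.87
ee_pos: [0.5681, -0.2851, 0.1334]
eef_rot: [-3.141, 0.001, -3.134]
force: [-0.7, 0.6, -2.0]
grip_width: 0.0208
```

```bash
python3 - <<'E'
from h import *
G=plan(.579,-.2955,.085,180.2,5)
E
```

```text
tcp [ 0.5681 -0.2851  0.1334] n 5
[-2.2 -2.1  9.7] a [-0.01  0.01  0.04]
[-2.2 -2.1  9.7] a [-0.01  0.01  0.04]
[-2.2 -2.1  9.7] a [-0.01  0.01  0.04]
[-2.2 -2.1  9.7] a [-0.01  0.01  0.04]
[-2.2 -2.1  9.7] a [-0.01  0.01  0.04]
```

>>> play_rows --commands '[{"dx": -0.0036, "dy": -0.0036, "dz": 0.009, "ax": 0.0, "ay": 0.0, "az": 0.05}, {"dx": -0.0036, "dy": -0.0036, "dz": 0.009, "ax": 0.0, "ay": 0.0, "az": 0.05}, {"dx": -0.0036, "dy": -0.0034, "dz": 0.009, "ax": 0.0, "ay": 0.0, "az": 0.05}, {"dx": 0.0, "dy": 0.0, "dz": 0.009, "ax": 0.0, "ay": 0.0, "az": 0.0}, {"dx": 0.0, "dy": 0.0, "dz": 0.003, "ax": 0.0, "ay": 0.0, "az": 0.0}]'

```text
time_s: 11.28
ee_pos: [0.5788, -0.2958, 0.0919]
eef_rot: [-3.141, 0.0, -3.137]
force: [0.3, 0.5, -2.0]
grip_width: 0.0212
```

```bash
python3 - <<'E'
from h import *
G=plan(.579,-.2955,.070,180.2,5)
snap('wrist','w7.png'); w=cv2.imread('pics/w7.png')[40:330,60:480]; cv2.imwrite('pics/c7.png',cv2.resize(cv2.convertScaleAbs(w,alpha=1.3,beta=10),None,fx=1.9,fy=1.9,interpolation=cv2.INTER_CUBIC))
E
```

```text
tcp [ 0.5788 -0.2958  0.0919] n 5
[-0.   0.1  4.4] a [-0.    0.    0.02]
[-0.   0.1  4.4] a [-0.    0.    0.02]
[-0.   0.1  4.4] a [-0.    0.    0.02]
[-0.   0.1  4.4] a [-0.    0.    0.02]
[-0.   0.1  4.4] a [-0.    0.    0.02]
```

View pics/c7.png

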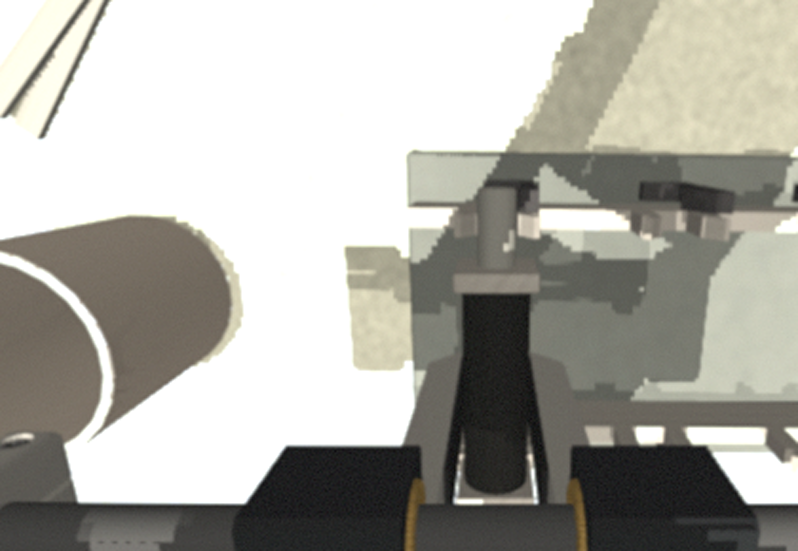

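>>> play_rows --commands '[{"dx": 0.0, "dy": 0.0002, "dz": 0.007, "ax": 0.0, "ay": 0.0, "az": 0.0}, {"dx": 0.0, "dy": 0.0, "dz": 0.007, "ax": 0.0, "ay": 0.0, "az": 0.0}, {"dx": 0.0, "dy": 0.0, "dz": 0.006, "ax": 0.0, "ay": 0.0, "az": 0.0}, {"dx": 0.0, "dy": 0.0, "dz": 0.003, "ax": 0.0, "ay": 0.0, "az": 0.0}, {"dx": 0.0, "dy": 0.0, "dz": 0.0, "ax": 0.0, "ay": 0.0, "az": 0.0}]'

```text
time_s: 11.75
ee_pos: [0.5782, -0.2948, 0.0664]
eef_rot: [3.141, -0.001, -3.136]
force: [0.6, 0.2, -2.2]
grip_width: 0.0212
```

>>> play_rows --commands '[{"dx": 0.0, "dy": 0.0, "dz": 0.003, "ax": 0.0, "ay": 0.0, "az": 0.0}, {"dx": 0.0, "dy": 0.0, "dz": 0.003, "ax": 0.0, "ay": 0.0, "az": 0.0}, {"dx": 0.0, "dy": 0.0, "dz": 0.003, "ax": 0.0, "ay": 0.0, "az": 0.0}, {"dx": 0.0, "dy": 0.0, "dz": 0.003, "ax": 0.0, "ay": 0.0, "az": 0.0}, {"dx": 0.0, "dy": 0.0, "dz": 0.003, "ax": 0.0, "ay": 0.0, "az": 0.0}]'

```text
time_s: 12.17
ee_pos: [0.5793, -0.2958, 0.0524]
eef_rot: [-3.139, 0.003, -3.136]
force: [-0.3, -2.0, -0.3]
grip_width: 0.0209
```

>>> play_rows --commands '[{"dx": 0.0, "dy": 0.0, "dz": 0.003, "ax": 0.0, "ay": 0.0, "az": 0.0}, {"dx": 0.0, "dy": 0.0, "dz": 0.003, "ax": 0.0, "ay": 0.0, "az": 0.0}, {"dx": 0.0, "dy": 0.0, "dz": 0.003, "ax": 0.0, "ay": 0.0, "az": 0.0}, {"dx": 0.0, "dy": 0.0, "dz": 0.001, "ax": 0.0, "ay": 0.0, "az": 0.0}, {"dx": 0.0, "dy": 0.0, "dz": 0.001, "ax": 0.0, "ay": 0.0, "az": 0.0}]'

```text
time_s: 12.58
ee_pos: [0.5796, -0.2962, 0.0429]
eef_rot: [-3.138, 0.004, -3.137]
force: [-7.2, 2.7, 13.9]
grip_width: 0.0209
```

>>> play_rows --commands '[{"dx": 0.0, "dy": 0.0, "dz": 0.0015, "ax": 0.0, "ay": 0.0, "az": 0.0}, {"dx": 0.0, "dy": 0.0, "dz": 0.0015, "ax": 0.0, "ay": 0.0, "az": 0.0}, {"dx": 0.0, "dy": 0.0, "dz": 0.0015, "ax": 0.0, "ay": 0.0, "az": 0.0}, {"dx": 0.0, "dy": 0.0, "dz": 0.0, "ax": 0.0, "ay": 0.0, "az": 0.0}, {"dx": 0.0, "dy": 0.0, "dz": 0.0, "ax": 0.0, "ay": 0.0, "az": 0.0}]'

```text
time_s: 13.0
ee_pos: [0.5795, -0.296, 0.0433]
eef_rot: [-3.138, 0.004, -3.136]
force: [-0.2, 0.3, -1.9]
grip_width: 0.021
```

```bash
python3 - <<'E'
from h import *
o=ctrl.get_obs(); print(o['ee_pos'],o['force'],o['moment'],o['grip_width'])
E
```

```text
[ 0.57949106 -0.29595176  0.04329767] [-0.20792297  0.27131103 -1.86797804] [0.0067576 0.0053311 0.0046342] 0.020975115579871872
```

>>> play_rows --commands '[{"dx": 0.0, "dy": 0.0, "dz": 0.002, "ax": 0.0, "ay": 0.0, "az": 0.0}, {"dx": 0.0, "dy": 0.0, "dz": 0.003, "ax": 0.0, "ay": 0.0, "az": 0.0}, {"dx": 0.0, "dy": 0.0, "dz": 0.003, "ax": 0.0, "ay": 0.0, "az": 0.0}, {"dx": 0.0, "dy": 0.0, "dz": 0.003, "ax": 0.0, "ay": 0.0, "az": 0.0}, {"dx": 0.0, "dy": 0.0, "dz": 0.003, "ax": 0.0, "ay": 0.0, "az": 0.0}]'

```text
time_s: 13.42
ee_pos: [0.5799, -0.2961, 0.0425]
eef_rot: [-3.137, 0.005, -3.135]
force: [-17.3, 8.0, 32.9]
grip_width: 0.021
```

>>> play_rows --commands '[{"dx": 0.0, "dy": 0.0, "dz": 0.0, "ax": 0.0, "ay": 0.0, "az": 0.0}, {"dx": 0.0, "dy": 0.0, "dz": -0.0015, "ax": 0.0, "ay": 0.0, "az": 0.0}, {"dx": 0.0, "dy": 0.0, "dz": -0.0015, "ax": 0.0, "ay": 0.0, "az": 0.0}, {"dx": 0.0, "dy": 0.0, "dz": -0.0015, "ax": 0.0, "ay": 0.0, "az": 0.0}, {"dx": 0.0, "dy": 0.0, "dz": -0.0015, "ax": 0.0, "ay": 0.0, "az": 0.0}]'

```text
time_s: 13.83
ee_pos: [0.5794, -0.2955, 0.0445]
eef_rot: [-3.138, 0.004, -3.135]
force: [4.6, -3.2, -10.0]
grip_width: 0.0208
```

>>> play_rows --commands '[{"dx": 0.0, "dy": 0.0, "dz": 0.0, "ax": 0.0, "ay": 0.0, "az": 0.0}, {"dx": 0.0, "dy": 0.0, "dz": 0.0, "ax": 0.0, "ay": 0.0, "az": 0.0}, {"dx": 0.0, "dy": 0.0, "dz": 0.0, "ax": 0.0, "ay": 0.0, "az": 0.0}, {"dx": 0.0, "dy": 0.0, "dz": -0.01, "ax": 0.0, "ay": 0.0, "az": 0.0}, {"dx": 0.0, "dy": 0.0, "dz": -0.02, "ax": 0.0, "ay": 0.0, "az": 0.0}]' --claw 0.45

```text
time_s: 14.25
ee_pos: [0.5777, -0.2941, 0.0702]
eef_rot: [3.141, -0.003, -3.135]
force: [0.2, -0.2, 0.1]
grip_width: 0.0421
```

>>> play_rows --commands '[{"dx": 0.0, "dy": 0.0, "dz": -0.03, "ax": 0.0, "ay": 0.0, "az": 0.0}, {"dx": 0.0, "dy": 0.0, "dz": -0.03, "ax": 0.0, "ay": 0.0, "az": 0.0}, {"dx": 0.01, "dy": 0.02, "dz": -0.02, "ax": 0.0, "ay": 0.0, "az": 0.3}, {"dx": 0.013, "dy": 0.036, "dz": 0.0, "ax": 0.0, "ay": 0.0, "az": 0.3}, {"dx": 0.013, "dy": 0.036, "dz": 0.0, "ax": 0.0, "ay": 0.0, "az": 0.3}]'

```text
time_s: 14.67
ee_pos: [0.5425, -0.2051, 0.1611]
eef_rot: [-3.139, 0.004, 3.126]
force: [1.4, -0.2, -0.9]
grip_width: 0.0425
```

>>> play_rows --commands '[{"dx": 0.013, "dy": 0.036, "dz": 0.0, "ax": 0.0, "ay": 0.0, "az": 0.3}, {"dx": 0.013, "dy": 0.036, "dz": 0.0, "ax": 0.0, "ay": 0.0, "az": 0.3}, {"dx": 0.013, "dy": 0.036, "dz": 0.0, "ax": 0.0, "ay": 0.0, "az": 0.3}, {"dx": 0.013, "dy": 0.036, "dz": 0.0, "ax": 0.0, "ay": 0.0, "az": 0.3}, {"dx": 0.013, "dy": 0.036, "dz": 0.0, "ax": 0.0, "ay": 0.0, "az": 0.3}]'

```text
time_s: 15.08
ee_pos: [0.4787, -0.0167, 0.1662]
eef_rot: [-3.137, 0.013, 3.096]
force: [0.6, 1.0, -0.3]
grip_width: 0.042
```

```bash
python3 - <<'E'
from h import *
roller('w8.png')
G=plan(.4136,.164,.09,177.6,10)
E
```

```text
roller [0.3442 0.3098] wh 0.0207 0.0666 ax -9.6 px [631.05063291  46.5       ]
tcp [ 0.4771 -0.0118  0.1663] n 10
[ 7.2 17.3  7.5] a [-0.02  0.07 -0.01]
[ 7.2 17.3  7.5] a [-0.02  0.07 -0.01]
[ 7.2 17.3  7.5] a [-0.02  0.07 -0.01]
[ 7.2 17.3  7.5] a [-0.02  0.07 -0.01]
[ 7.2 17.3  7.6] a [-0.02  0.07 -0.01]
[ 7.1 17.3  7.6] a [-0.02  0.07 -0.01]
[ 7.1 17.3  7.6] a [-0.02  0.07 -0.01]
[ 7.1 17.3  7.6] a [-0.02  0.07 -0.01]
[ 7.1 17.3  7.6] a [-0.02  0.07 -0.01]
[ 7.1 17.3  7.6] a [-0.02  0.07 -0.01]
```

>>> play_rows --commands '[{"dx": 0.013, "dy": 0.032, "dz": 0.012, "ax": 0.0, "ay": 0.14, "az": 0.0}, {"dx": 0.013, "dy": 0.032, "dz": 0.012, "ax": 0.0, "ay": 0.14, "az": 0.0}, {"dx": 0.013, "dy": 0.032, "dz": 0.012, "ax": 0.0, "ay": 0.14, "az": 0.0}, {"dx": 0.013, "dy": 0.032, "dz": 0.012, "ax": 0.0, "ay": 0.14, "az": 0.0}, {"dx": 0.01, "dy": 0.025, "dz": 0.012, "ax": 0.0, "ay": 0.14, "az": 0.0}]'

```text
time_s: 15.55
ee_pos: [0.4225, 0.148, 0.1112]
eef_rot: [-3.14, 0.013, 3.097]
force: [0.3, 0.3, 0.2]
grip_width: 0.0426
```

>>> play_rows --commands '[{"dx": 0.003, "dy": 0.006, "dz": 0.01, "ax": 0.0, "ay": 0.14, "az": 0.0}, {"dx": 0.0, "dy": 0.0, "dz": 0.005, "ax": 0.0, "ay": 0.0, "az": 0.0}, {"dx": 0.0, "dy": 0.0, "dz": 0.0, "ax": 0.0, "ay": 0.0, "az": 0.0}, {"dx": 0.0, "dy": 0.0, "dz": 0.0, "ax": 0.0, "ay": 0.0, "az": 0.0}, {"dx": 0.0, "dy": 0.0, "dz": 0.0, "ax": 0.0, "ay": 0.0, "az": 0.0}]'

```text
time_s: 15.97
ee_pos: [0.4193, 0.1567, 0.0969]
eef_rot: [-3.141, 0.012, 3.102]
force: [0.0, -0.6, 0.2]
grip_width: 0.0421
```

```bash
python3 - <<'E'
from h import *
roller('w9.png')
G=plan(.4136,.164,.011,177.6,5)
P=np.load('pics/w9.png.npy');m=viewer.camera_model('wrist');print(proj([.4136,.164,.013],P,m))
E
```

```text
roller [0.4152 0.1641] wh 0.0209 0.0709 ax -2.3 px [329.56451613 197.71505376]
roller [0.3455 0.3059] wh 0.0236 0.0717 ax -10.1 px [494.07272727 113.63636364]
tcp [0.4194 0.1566 0.097 ] n 5
[ 1.4  1.5 17.2] a [-0.01  0.14  0.02]
[ 1.4  1.4 17.2] a [-0.01  0.14  0.02]
[ 1.4  1.4 17.2] a [-0.01  0.14  0.02]
[ 1.3  1.4 17.2] a [-0.01  0.14  0.02]
[ 1.3  1.4 17.2] a [-0.01  0.14  0.02]
[[329.11409531 198.76971605]]
```

>>> play_rows --commands '[{"dx": 0.003, "dy": 0.0035, "dz": 0.01, "ax": 0.0, "ay": 0.35, "az": 0.0}, {"dx": 0.0025, "dy": 0.0035, "dz": 0.015, "ax": 0.0, "ay": 0.3, "az": 0.0}, {"dx": 0.0, "dy": 0.0, "dz": 0.015, "ax": 0.0, "ay": 0.0, "az": 0.0}, {"dx": 0.0, "dy": 0.0, "dz": 0.01, "ax": 0.0, "ay": 0.0, "az": 0.0}, {"dx": 0.0, "dy": 0.0, "dz": 0.0, "ax": 0.0, "ay": 0.0, "az": 0.0}]'

```text
time_s: 16.43
ee_pos: [0.4162, 0.1621, 0.0453]
eef_rot: [3.141, 0.004, 3.096]
force: [-0.5, 0.2, -0.5]
grip_width: 0.0422
```

```bash
python3 - <<'E'
from h import *
G=plan(.4145,.164,.011,177.6,1)
E
```

```text
tcp [0.4162 0.1621 0.0453] n 1
[ 1.9  1.8 34.3] a [ 0.03  0.23 -0.24]
```

>>> play_rows --commands '[{"dx": 0.0005, "dy": 0.0006, "dz": 0.01, "ax": 0.0, "ay": 0.1, "az": 0.0}, {"dx": 0.0005, "dy": 0.0006, "dz": 0.01, "ax": 0.0, "ay": 0.1, "az": 0.0}, {"dx": 0.0005, "dy": 0.0006, "dz": 0.007, "ax": 0.0, "ay": 0.0, "az": 0.0}, {"dx": 0.0, "dy": 0.0, "dz": 0.0038, "ax": 0.0, "ay": 0.0, "az": 0.0}, {"dx": 0.0, "dy": 0.0, "dz": 0.001, "ax": 0.0, "ay": 0.0, "az": 0.0}]'

```text
time_s: 16.85
ee_pos: [0.4152, 0.1637, 0.0107]
eef_rot: [3.141, 0.0, 3.094]
force: [-0.7, 0.1, 0.7]
grip_width: 0.0424
```

>>> play_rows --commands '[{"dx": 0.0, "dy": 0.0, "dz": 0.0, "ax": 0.0, "ay": 0.0, "az": 0.0}, {"dx": 0.0, "dy": 0.0, "dz": 0.0, "ax": 0.0, "ay": 0.0, "az": 0.0}, {"dx": 0.0, "dy": 0.0, "dz": 0.0, "ax": 0.0, "ay": 0.0, "az": 0.0}, {"dx": 0.0, "dy": 0.0, "dz": 0.0, "ax": 0.0, "ay": 0.0, "az": 0.0}, {"dx": 0.0, "dy": 0.0, "dz": 0.0, "ax": 0.0, "ay": 0.0, "az": 0.0}]' --claw 0.0 --squeeze 40

```text
time_s: 17.27
ee_pos: [0.4156, 0.1639, 0.0112]
eef_rot: [3.14, 0.001, 3.094]
force: [0.9, -0.2, -1.9]
grip_width: 0.0206
```

>>> play_rows --commands '[{"dx": 0.0, "dy": 0.0, "dz": -0.01, "ax": 0.0, "ay": 0.0, "az": 0.0}, {"dx": 0.0, "dy": 0.0, "dz": -0.025, "ax": 0.0, "ay": 0.0, "az": 0.0}, {"dx": 0.0, "dy": 0.0, "dz": -0.03, "ax": 0.0, "ay": 0.0, "az": 0.0}, {"dx": 0.0, "dy": 0.0, "dz": -0.025, "ax": 0.0, "ay": 0.0, "az": 0.0}, {"dx": 0.0, "dy": 0.0, "dz": -0.015, "ax": 0.0, "ay": 0.0, "az": 0.0}]'

```text
time_s: 17.68
ee_pos: [0.4129, 0.1629, 0.1199]
eef_rot: [-3.14, -0.006, 3.094]
force: [0.6, -0.7, -2.4]
grip_width: 0.0211
```

```bash
python3 - <<'E'
from h import *
G=plan(.578,-.2258,.125,180,15)
E
```

```text
tcp [0.4129 0.1629 0.1199] n 15
[-12.2 -25.4  -0.4] a [-0.   -0.02 -0.18]
[-12.1 -25.4  -0.4] a [-0.   -0.02 -0.18]
[-12.1 -25.4  -0.4] a [-0.   -0.02 -0.18]
[-12.  -25.5  -0.4] a [-0.   -0.02 -0.18]
[-11.9 -25.5  -0.4] a [-0.   -0.02 -0.18]
[-11.8 -25.6  -0.4] a [-0.   -0.02 -0.18]
[-11.7 -25.6  -0.4] a [-0.   -0.02 -0.18]
[-11.7 -25.6  -0.4] a [-0.   -0.02 -0.18]
[-11.6 -25.7  -0.4] a [-0.   -0.02 -0.18]
[-11.5 -25.7  -0.4] a [-0.   -0.02 -0.18]
[-11.4 -25.7  -0.3] a [-0.   -0.02 -0.18]
[-11.3 -25.8  -0.3] a [-0.   -0.02 -0.18]
[-11.3 -25.8  -0.3] a [-0.   -0.02 -0.18]
[-11.2 -25.8  -0.3] a [-0.   -0.02 -0.18]
[-11.1 -25.9  -0.3] a [-0.   -0.02 -0.18]
```

>>> play_rows --commands '[{"dx": -0.012, "dy": -0.027, "dz": -0.001, "ax": 0.0, "ay": 0.0, "az": -0.2}, {"dx": -0.012, "dy": -0.027, "dz": -0.001, "ax": 0.0, "ay": 0.0, "az": -0.2}, {"dx": -0.012, "dy": -0.027, "dz": -0.001, "ax": 0.0, "ay": 0.0, "az": -0.2}, {"dx": -0.012, "dy": -0.027, "dz": -0.001, "ax": 0.0, "ay": 0.0, "az": -0.2}, {"dx": -0.012, "dy": -0.027, "dz": -0.001, "ax": 0.0, "ay": 0.0, "az": -0.2}]'

```text
time_s: 18.1
ee_pos: [0.4695, 0.0249, 0.1346]
eef_rot: [3.14, 0.005, 3.12]
force: [0.1, -0.3, -1.9]
grip_width: 0.0208
```

>>> play_rows --commands '[{"dx": -0.012, "dy": -0.027, "dz": 0.0, "ax": 0.0, "ay": 0.0, "az": -0.2}, {"dx": -0.012, "dy": -0.027, "dz": 0.0, "ax": 0.0, "ay": 0.0, "az": -0.2}, {"dx": -0.012, "dy": -0.027, "dz": 0.0, "ax": 0.0, "ay": 0.0, "az": -0.2}, {"dx": -0.012, "dy": -0.027, "dz": 0.0, "ax": 0.0, "ay": 0.0, "az": -0.2}, {"dx": -0.012, "dy": -0.027, "dz": 0.0, "ax": 0.0, "ay": 0.0, "az": -0.2}]'

```text
time_s: 18.52
ee_pos: [0.5288, -0.1185, 0.1399]
eef_rot: [3.141, 0.008, 3.138]
force: [1.5, 0.0, -2.5]
grip_width: 0.0209
```

>>> play_rows --commands '[{"dx": -0.012, "dy": -0.026, "dz": 0.0, "ax": 0.0, "ay": 0.0, "az": -0.2}, {"dx": -0.011, "dy": -0.026, "dz": 0.0, "ax": 0.0, "ay": 0.0, "az": 0.0}, {"dx": -0.01, "dy": -0.02, "dz": 0.0, "ax": 0.0, "ay": 0.0, "az": 0.0}, {"dx": -0.004, "dy": -0.008, "dz": 0.0, "ax": 0.0, "ay": 0.0, "az": 0.0}, {"dx": 0.0, "dy": 0.0, "dz": 0.0, "ax": 0.0, "ay": 0.0, "az": 0.0}]'

```text
time_s: 18.93
ee_pos: [0.5668, -0.2074, 0.1438]
eef_rot: [-3.141, 0.01, 3.138]
force: [-0.4, -0.5, -2.0]
grip_width: 0.0207
```

```bash
python3 - <<'E'
from h import *
G=plan(.578,-.2258,.09,179.5,3)
E
```

```text
tcp [ 0.5668 -0.2074  0.1438] n 3
[-3.6 -6.1 18. ] a [-0.    0.18  0.09]
[-3.7 -6.1 17.9] a [-0.    0.18  0.09]
[-3.7 -6.1 17.9] a [-0.    0.18  0.09]
```

>>> play_rows --commands '[{"dx": -0.0037, "dy": -0.0063, "dz": 0.01, "ax": 0.0, "ay": 0.2, "az": 0.1}, {"dx": -0.0037, "dy": -0.0063, "dz": 0.014, "ax": 0.0, "ay": 0.2, "az": 0.1}, {"dx": -0.0037, "dy": -0.0058, "dz": 0.014, "ax": 0.0, "ay": 0.2, "az": 0.1}, {"dx": 0.0, "dy": 0.0, "dz": 0.01, "ax": 0.0, "ay": 0.0, "az": 0.0}, {"dx": 0.0, "dy": 0.0, "dz": 0.002, "ax": 0.0, "ay": 0.0, "az": 0.0}]'

```text
time_s: 19.35
ee_pos: [0.5774, -0.2219, 0.0952]
eef_rot: [3.142, 0.0, 3.134]
force: [-0.4, 0.9, -1.4]
grip_width: 0.0211
```

```bash
python3 - <<'E'
from h import *
G=plan(.578,-.2258,.066,179.5,4)
snap('wrist','w10.png')
E
```

```text
tcp [ 0.5774 -0.2219  0.0952] n 4
[-0.1 -1.   7.3] a [0.   0.   0.02]
[-0.1 -1.   7.3] a [0.   0.   0.02]
[-0.1 -1.   7.3] a [0.   0.   0.02]
[-0.1 -1.   7.3] a [0.   0.   0.02]
```

>>> play_rows --commands '[{"dx": -0.0002, "dy": -0.0014, "dz": 0.007, "ax": 0.0, "ay": 0.0, "az": 0.0}, {"dx": -0.0002, "dy": -0.0014, "dz": 0.007, "ax": 0.0, "ay": 0.0, "az": 0.0}, {"dx": -0.0002, "dy": -0.0014, "dz": 0.006, "ax": 0.0, "ay": 0.0, "az": 0.0}, {"dx": 0.0, "dy": 0.0, "dz": 0.002, "ax": 0.0, "ay": 0.0, "az": 0.0}, {"dx": 0.0, "dy": 0.0, "dz": 0.0, "ax": 0.0, "ay": 0.0, "az": 0.0}]'

```text
time_s: 19.82
ee_pos: [0.5784, -0.2245, 0.074]
eef_rot: [-3.141, 0.003, 3.136]
force: [0.1, 0.4, -1.9]
grip_width: 0.0213
```

>>> play_rows --commands '[{"dx": 0.0, "dy": -0.0006, "dz": 0.004, "ax": 0.0, "ay": 0.0, "az": 0.0}, {"dx": 0.0, "dy": -0.0006, "dz": 0.004, "ax": 0.0, "ay": 0.0, "az": 0.0}, {"dx": 0.0, "dy": 0.0, "dz": 0.004, "ax": 0.0, "ay": 0.0, "az": 0.0}, {"dx": 0.0, "dy": 0.0, "dz": 0.004, "ax": 0.0, "ay": 0.0, "az": 0.0}, {"dx": 0.0, "dy": 0.0, "dz": 0.003, "ax": 0.0, "ay": 0.0, "az": 0.0}]'

```text
time_s: 20.23
ee_pos: [0.5791, -0.2265, 0.0548]
eef_rot: [-3.139, 0.005, 3.136]
force: [0.2, -1.0, 0.2]
grip_width: 0.0211
```

>>> play_rows --commands '[{"dx": 0.0, "dy": 0.0, "dz": 0.003, "ax": 0.0, "ay": 0.0, "az": 0.0}, {"dx": 0.0, "dy": 0.0, "dz": 0.003, "ax": 0.0, "ay": 0.0, "az": 0.0}, {"dx": 0.0, "dy": 0.0, "dz": 0.003, "ax": 0.0, "ay": 0.0, "az": 0.0}, {"dx": 0.0, "dy": 0.0, "dz": 0.003, "ax": 0.0, "ay": 0.0, "az": 0.0}, {"dx": 0.0, "dy": 0.0, "dz": 0.0, "ax": 0.0, "ay": 0.0, "az": 0.0}]'

```text
time_s: 20.65
ee_pos: [0.5795, -0.227, 0.0427]
eef_rot: [-3.139, 0.006, 3.136]
force: [-4.5, 0.9, 5.0]
grip_width: 0.0209
```

Now press firmly, then tug-test.

>>> play_rows --commands '[{"dx": 0.0, "dy": 0.0, "dz": 0.002, "ax": 0.0, "ay": 0.0, "az": 0.0}, {"dx": 0.0, "dy": 0.0, "dz": 0.003, "ax": 0.0, "ay": 0.0, "az": 0.0}, {"dx": 0.0, "dy": 0.0, "dz": 0.003, "ax": 0.0, "ay": 0.0, "az": 0.0}, {"dx": 0.0, "dy": 0.0, "dz": 0.003, "ax": 0.0, "ay": 0.0, "az": 0.0}, {"dx": 0.0, "dy": 0.0, "dz": 0.003, "ax": 0.0, "ay": 0.0, "az": 0.0}]'

```text
time_s: 21.07
ee_pos: [0.5797, -0.2271, 0.0423]
eef_rot: [-3.137, 0.007, 3.136]
force: [-18.6, 6.2, 32.3]
grip_width: 0.0211
```

>>> play_rows --commands '[{"dx": 0.0, "dy": 0.0, "dz": 0.0, "ax": 0.0, "ay": 0.0, "az": 0.0}, {"dx": 0.0, "dy": 0.0, "dz": -0.0015, "ax": 0.0, "ay": 0.0, "az": 0.0}, {"dx": 0.0, "dy": 0.0, "dz": -0.0015, "ax": 0.0, "ay": 0.0, "az": 0.0}, {"dx": 0.0, "dy": 0.0, "dz": -0.0015, "ax": 0.0, "ay": 0.0, "az": 0.0}, {"dx": 0.0, "dy": 0.0, "dz": -0.0015, "ax": 0.0, "ay": 0.0, "az": 0.0}]'

```text
time_s: 21.48
ee_pos: [0.5792, -0.2266, 0.045]
eef_rot: [-3.138, 0.006, 3.136]
force: [5.8, -2.9, -12.7]
grip_width: 0.0209
```

>>> play_rows --commands '[{"dx": 0.0, "dy": 0.0, "dz": 0.0, "ax": 0.0, "ay": 0.0, "az": 0.0}, {"dx": 0.0, "dy": 0.0, "dz": 0.0, "ax": 0.0, "ay": 0.0, "az": 0.0}, {"dx": 0.0, "dy": 0.0, "dz": 0.0, "ax": 0.0, "ay": 0.0, "az": 0.0}, {"dx": 0.0, "dy": 0.0, "dz": -0.01, "ax": 0.0, "ay": 0.0, "az": 0.0}, {"dx": 0.0, "dy": 0.0, "dz": -0.02, "ax": 0.0, "ay": 0.0, "az": 0.0}]' --claw 0.45

```text
time_s: 21.9
ee_pos: [0.5774, -0.2254, 0.0714]
eef_rot: [3.142, -0.001, 3.137]
force: [-0.6, 0.4, 0.3]
grip_width: 0.0425
```

>>> play_rows --commands '[{"dx": 0.0, "dy": 0.0, "dz": -0.03, "ax": 0.0, "ay": 0.0, "az": 0.0}, {"dx": 0.0, "dy": 0.0, "dz": -0.03, "ax": 0.0, "ay": 0.0, "az": 0.0}, {"dx": 0.01, "dy": 0.02, "dz": -0.02, "ax": 0.0, "ay": 0.0, "az": 0.6}, {"dx": 0.015, "dy": 0.034, "dz": 0.0, "ax": 0.0, "ay": 0.0, "az": 0.6}, {"dx": 0.015, "dy": 0.034, "dz": 0.0, "ax": 0.0, "ay": 0.0, "az": 0.6}]'

```text
time_s: 22.32
ee_pos: [0.5399, -0.1393, 0.1627]
eef_rot: [-3.139, 0.007, 3.099]
force: [0.1, 1.3, 0.1]
grip_width: 0.0422
```

>>> play_rows --commands '[{"dx": 0.015, "dy": 0.034, "dz": 0.0, "ax": 0.0, "ay": 0.0, "az": 0.6}, {"dx": 0.015, "dy": 0.034, "dz": 0.0, "ax": 0.0, "ay": 0.0, "az": 0.6}, {"dx": 0.015, "dy": 0.034, "dz": 0.0, "ax": 0.0, "ay": 0.0, "az": 0.6}, {"dx": 0.015, "dy": 0.034, "dz": 0.0, "ax": 0.0, "ay": 0.0, "az": 0.6}, {"dx": 0.015, "dy": 0.034, "dz": 0.0, "ax": 0.0, "ay": 0.0, "az": 0.6}]'

```text
time_s: 22.73
ee_pos: [0.4724, 0.0417, 0.168]
eef_rot: [-3.139, 0.017, 3.041]
force: [0.9, 0.2, -0.3]
grip_width: 0.0425
```

>>> play_rows --commands '[{"dx": 0.013, "dy": 0.034, "dz": 0.0, "ax": 0.0, "ay": 0.0, "az": 0.6}, {"dx": 0.013, "dy": 0.034, "dz": 0.0, "ax": 0.0, "ay": 0.0, "az": 0.6}, {"dx": 0.013, "dy": 0.034, "dz": 0.0, "ax": 0.0, "ay": 0.0, "az": 0.6}, {"dx": 0.013, "dy": 0.034, "dz": 0.005, "ax": 0.0, "ay": 0.0, "az": 0.6}, {"dx": 0.013, "dy": 0.034, "dz": 0.005, "ax": 0.0, "ay": 0.0, "az": 0.6}]'

```text
time_s: 23.15
ee_pos: [0.4253, 0.2268, 0.1635]
eef_rot: [3.139, 0.026, 2.985]
force: [1.4, -0.2, -0.1]
grip_width: 0.0424
```

```bash
python3 - <<'E'
from h import *
G=plan(.3457,.306,.09,170,5)
roller('w11.png')
E
```

```text
tcp [0.4253 0.2268 0.1635] n 5
[18.6 13.1 14.3] a [0.04 0.3  0.21]
[18.5 13.1 14.4] a [0.04 0.3  0.21]
[18.5 13.  14.4] a [0.04 0.3  0.21]
[18.5 12.9 14.5] a [0.04 0.3  0.21]
[18.5 12.9 14.6] a [0.04 0.3  0.21]
roller [0.5295 0.3307] wh 0.0241 0.0774 ax -84.3 px [416.41666667 253.77083333]
```

>>> play_rows --commands '[{"dx": 0.0185, "dy": 0.013, "dz": 0.012, "ax": 0.05, "ay": 0.4, "az": 0.2}, {"dx": 0.0185, "dy": 0.013, "dz": 0.012, "ax": 0.05, "ay": 0.4, "az": 0.2}, {"dx": 0.0185, "dy": 0.013, "dz": 0.012, "ax": 0.05, "ay": 0.4, "az": 0.2}, {"dx": 0.015, "dy": 0.01, "dz": 0.01, "ax": 0.05, "ay": 0.4, "az": 0.2}, {"dx": 0.0, "dy": 0.0, "dz": 0.005, "ax": 0.0, "ay": 0.0, "az": 0.0}]'

```text
time_s: 23.62
ee_pos: [0.3597, 0.2976, 0.1145]
eef_rot: [3.136, 0.002, 2.978]
force: [-0.1, -0.7, -0.6]
grip_width: 0.0422
```

```bash
python3 - <<'E'
from h import *
G=plan(.3457,.306,.09,170,5)
roller('w12.png')
E
```

```text
tcp [0.3597 0.2976 0.1145] n 5
[3.  1.2 4.9] a [0.07 0.02 0.13]
[3.  1.2 4.9] a [0.07 0.02 0.13]
[3.  1.2 4.9] a [0.07 0.02 0.13]
[3.  1.2 4.9] a [0.07 0.02 0.13]
[3.  1.2 4.9] a [0.07 0.02 0.13]
roller [0.3491 0.3056] wh 0.0211 0.0709 ax -9.9 px [327.23163842 186.89830508]
```

>>> play_rows --commands '[{"dx": 0.0065, "dy": 0.003, "dz": 0.015, "ax": 0.15, "ay": 0.05, "az": 0.3}, {"dx": 0.0065, "dy": 0.003, "dz": 0.015, "ax": 0.15, "ay": 0.05, "az": 0.3}, {"dx": 0.0, "dy": 0.0, "dz": 0.018, "ax": 0.0, "ay": 0.0, "az": 0.0}, {"dx": 0.0, "dy": 0.0, "dz": 0.012, "ax": 0.0, "ay": 0.0, "az": 0.0}, {"dx": 0.0, "dy": 0.0, "dz": 0.0, "ax": 0.0, "ay": 0.0, "az": 0.0}]'

```text
time_s: 24.08
ee_pos: [0.3532, 0.3043, 0.0569]
eef_rot: [3.136, 0.007, 2.967]
force: [-0.1, -0.0, -0.0]
grip_width: 0.0423
```

```bash
python3 - <<'E'
from h import *
G=plan(.3475,.306,.011,170,1)
E
```

```text
tcp [0.3532 0.3043 0.0569] n 1
[ 6.3  0.5 45.9] a [0.3  0.41 0.01]
```

>>> play_rows --commands '[{"dx": 0.002, "dy": 0.0003, "dz": 0.013, "ax": 0.1, "ay": 0.15, "az": 0.0}, {"dx": 0.002, "dy": 0.0002, "dz": 0.013, "ax": 0.1, "ay": 0.15, "az": 0.0}, {"dx": 0.002, "dy": 0.0, "dz": 0.01, "ax": 0.1, "ay": 0.1, "az": 0.0}, {"dx": 0.0, "dy": 0.0, "dz": 0.006, "ax": 0.0, "ay": 0.0, "az": 0.0}, {"dx": 0.0, "dy": 0.0, "dz": 0.001, "ax": 0.0, "ay": 0.0, "az": 0.0}]'

```text
time_s: 24.5
ee_pos: [0.3527, 0.3053, 0.0175]
eef_rot: [3.137, 0.005, 2.965]
force: [0.2, -0.0, -0.1]
grip_width: 0.0425
```

>>> play_rows --commands '[{"dx": 0.0, "dy": 0.0, "dz": 0.0, "ax": 0.0, "ay": 0.0, "az": 0.0}, {"dx": 0.0, "dy": 0.0, "dz": 0.0, "ax": 0.0, "ay": 0.0, "az": 0.0}, {"dx": 0.0, "dy": 0.0, "dz": 0.0, "ax": 0.0, "ay": 0.0, "az": 0.0}, {"dx": 0.0, "dy": 0.0, "dz": 0.0, "ax": 0.0, "ay": 0.0, "az": 0.0}, {"dx": 0.0, "dy": 0.0, "dz": 0.0, "ax": 0.0, "ay": 0.0, "az": 0.0}]' --claw 0.0 --squeeze 40

```text
time_s: 24.92
ee_pos: [0.3541, 0.3055, 0.0196]
eef_rot: [3.135, 0.007, 2.964]
force: [-0.4, -0.1, -2.3]
grip_width: 0.021
```

>>> play_rows --commands '[{"dx": 0.0, "dy": 0.0, "dz": -0.01, "ax": 0.0, "ay": 0.0, "az": 0.0}, {"dx": 0.0, "dy": 0.0, "dz": -0.025, "ax": 0.0, "ay": 0.0, "az": 0.0}, {"dx": 0.0, "dy": 0.0, "dz": -0.03, "ax": 0.0, "ay": 0.0, "az": 0.0}, {"dx": 0.0, "dy": 0.0, "dz": -0.025, "ax": 0.0, "ay": 0.0, "az": 0.0}, {"dx": 0.0, "dy": 0.0, "dz": -0.015, "ax": 0.0, "ay": 0.0, "az": 0.0}]'

```text
time_s: 25.33
ee_pos: [0.3509, 0.3034, 0.128]
eef_rot: [3.141, 0.002, 2.965]
force: [-0.8, -0.6, -2.3]
grip_width: 0.021
```

```bash
python3 - <<'E'
from h import *
G=plan(.578,-.1558,.125,180,2)
E
```

```text
tcp [0.3509 0.3034 0.128 ] n 2
[-152.2 -206.     1.7] a [ 0.    0.05 -5.07]
[-133.4 -218.7    1.6] a [ 0.    0.05 -5.07]
```

>>> play_rows --commands '[{"dx": 0.0, "dy": 0.0, "dz": 0.015, "ax": 0.0, "ay": 0.0, "az": 0.0}, {"dx": 0.0, "dy": 0.0, "dz": 0.025, "ax": 0.0, "ay": 0.0, "az": 0.0}, {"dx": 0.0, "dy": 0.0, "dz": 0.025, "ax": 0.0, "ay": 0.0, "az": 0.0}, {"dx": 0.0, "dy": 0.0, "dz": 0.02, "ax": 0.0, "ay": 0.0, "az": 0.0}, {"dx": 0.0, "dy": 0.0, "dz": 0.006, "ax": 0.0, "ay": 0.0, "az": 0.0}]'

```text
time_s: 25.75
ee_pos: [0.3548, 0.3065, 0.0452]
eef_rot: [3.129, 0.013, 2.965]
force: [-0.7, -0.4, -3.2]
grip_width: 0.0212
```

>>> play_rows --commands '[{"dx": 0.0, "dy": 0.0, "dz": 0.008, "ax": 0.3, "ay": 0.3, "az": 0.0}, {"dx": 0.0, "dy": 0.0, "dz": 0.008, "ax": 0.3, "ay": 0.3, "az": 0.0}, {"dx": 0.0, "dy": 0.0, "dz": 0.005, "ax": 0.1, "ay": 0.15, "az": 0.0}, {"dx": 0.0, "dy": 0.0, "dz": 0.002, "ax": 0.0, "ay": 0.0, "az": 0.0}, {"dx": 0.0, "dy": 0.0, "dz": 0.0, "ax": 0.0, "ay": 0.0, "az": 0.0}]'

```text
time_s: 26.17
ee_pos: [0.3555, 0.3071, 0.0224]
eef_rot: [-3.141, -0.001, 2.965]
force: [-0.4, 0.3, -2.4]
grip_width: 0.0208
```

>>> play_rows --commands '[{"dx": 0.0, "dy": 0.0, "dz": 0.002, "ax": 0.0, "ay": 0.0, "az": 0.0}, {"dx": 0.0, "dy": 0.0, "dz": 0.001, "ax": 0.0, "ay": 0.0, "az": 0.0}, {"dx": 0.0, "dy": 0.0, "dz": 0.0005, "ax": 0.0, "ay": 0.0, "az": 0.0}, {"dx": 0.0, "dy": 0.0, "dz": 0.0, "ax": 0.0, "ay": 0.0, "az": 0.0}, {"dx": 0.0, "dy": 0.0, "dz": 0.0, "ax": 0.0, "ay": 0.0, "az": 0.0}]'

```text
time_s: 26.58
ee_pos: [0.3563, 0.3077, 0.0202]
eef_rot: [3.14, 0.001, 2.965]
force: [-1.1, -0.1, -1.9]
grip_width: 0.0208
```

>>> play_rows --commands '[{"dx": 0.0, "dy": 0.0, "dz": 0.0, "ax": 0.0, "ay": 0.0, "az": 0.0}, {"dx": 0.0, "dy": 0.0, "dz": 0.0, "ax": 0.0, "ay": 0.0, "az": 0.0}, {"dx": 0.003, "dy": 0.0, "dz": 0.002, "ax": 0.0, "ay": 0.0, "az": 0.0}, {"dx": 0.003, "dy": 0.0, "dz": 0.003, "ax": 0.0, "ay": 0.0, "az": 0.0}, {"dx": 0.0, "dy": 0.0, "dz": 0.001, "ax": 0.0, "ay": 0.0, "az": 0.0}]' --claw 0.4

```text
time_s: 27.0
ee_pos: [0.3506, 0.3093, 0.0149]
eef_rot: [3.138, 0.003, 2.965]
force: [0.2, -0.5, -0.5]
grip_width: 0.0374
```

>>> play_rows --commands '[{"dx": 0.0, "dy": 0.0, "dz": 0.002, "ax": 0.1, "ay": 0.1, "az": 0.0}, {"dx": 0.0, "dy": 0.0, "dz": 0.002, "ax": 0.1, "ay": 0.1, "az": 0.0}, {"dx": 0.0, "dy": 0.0, "dz": 0.001, "ax": 0.0, "ay": 0.0, "az": 0.0}, {"dx": 0.0, "dy": 0.0, "dz": 0.0, "ax": 0.0, "ay": 0.0, "az": 0.0}, {"dx": 0.0, "dy": 0.0, "dz": 0.0, "ax": 0.0, "ay": 0.0, "az": 0.0}]'

```text
time_s: 27.42
ee_pos: [0.3503, 0.3094, 0.0088]
eef_rot: [-3.141, -0.001, 2.966]
force: [-0.3, 0.4, 0.2]
grip_width: 0.0377
```

```bash
python3 - <<'E'
from h import *
G=plan(.3475,.306,.011,170,1)
roller('w13.png')
E
```

```text
tcp [0.3503 0.3094 0.0088] n 1
[ 2.1 -3.8 -2.2] a [-0.05 -0.08 -0.08]
roller [0.3534 0.3075] wh 0.0218 0.0727 ax -10.0 px [319.73863636 246.67424242]
```

>>> play_rows --commands '[{"dx": 0.0, "dy": 0.0, "dz": -0.0015, "ax": 0.0, "ay": 0.0, "az": 0.0}, {"dx": 0.0, "dy": 0.0, "dz": 0.0, "ax": 0.0, "ay": 0.0, "az": 0.0}, {"dx": 0.0, "dy": 0.0, "dz": 0.0, "ax": 0.0, "ay": 0.0, "az": 0.0}, {"dx": 0.0, "dy": 0.0, "dz": 0.0, "ax": 0.0, "ay": 0.0, "az": 0.0}, {"dx": 0.0, "dy": 0.0, "dz": 0.0, "ax": 0.0, "ay": 0.0, "az": 0.0}]' --claw 0.0 --squeeze 40

```text
time_s: 27.88
ee_pos: [0.3504, 0.3093, 0.0106]
eef_rot: [-3.141, -0.001, 2.965]
force: [1.4, 0.7, -1.8]
grip_width: 0.0211
```

>>> play_rows --commands '[{"dx": 0.0, "dy": 0.0, "dz": -0.01, "ax": 0.0, "ay": 0.0, "az": 0.0}, {"dx": 0.0, "dy": 0.0, "dz": -0.025, "ax": 0.0, "ay": 0.0, "az": 0.0}, {"dx": 0.0, "dy": 0.0, "dz": -0.03, "ax": 0.0, "ay": 0.0, "az": 0.0}, {"dx": 0.0, "dy": 0.0, "dz": -0.025, "ax": 0.0, "ay": 0.0, "az": 0.0}, {"dx": 0.0, "dy": 0.0, "dz": -0.015, "ax": 0.0, "ay": 0.0, "az": 0.0}]'

```text
time_s: 28.3
ee_pos: [0.3481, 0.3076, 0.1182]
eef_rot: [-3.134, -0.008, 2.965]
force: [-0.1, 0.5, -2.6]
grip_width: 0.0214
```

```bash
python3 - <<'E'
from h import *
G=plan(.578,-.1558,.13,179.9,15)
E
```

```text
tcp [0.3481 0.3076 0.1182] n 15
[-20.5 -27.7  -0.7] a [-0.03 -0.03 -0.67]
[-20.2 -28.   -0.7] a [-0.03 -0.03 -0.67]
[-19.8 -28.2  -0.7] a [-0.03 -0.03 -0.67]
[-19.5 -28.4  -0.7] a [-0.03 -0.03 -0.67]
[-19.2 -28.7  -0.7] a [-0.03 -0.03 -0.67]
[-18.9 -28.9  -0.7] a [-0.03 -0.03 -0.67]
[-18.5 -29.1  -0.7] a [-0.03 -0.03 -0.67]
[-18.2 -29.3  -0.7] a [-0.03 -0.03 -0.67]
[-17.8 -29.5  -0.7] a [-0.03 -0.03 -0.67]
[-17.5 -29.7  -0.8] a [-0.03 -0.03 -0.67]
[-17.1 -29.9  -0.8] a [-0.03 -0.03 -0.67]
[-16.8 -30.1  -0.8] a [-0.03 -0.03 -0.67]
[-16.4 -30.3  -0.8] a [-0.03 -0.03 -0.67]
[-16.1 -30.5  -0.8] a [-0.03 -0.03 -0.67]
[-15.7 -30.7  -0.8] a [-0.03 -0.03 -0.67]
```

>>> play_rows --commands '[{"dx": -0.0202, "dy": -0.028, "dz": -0.001, "ax": -0.05, "ay": -0.05, "az": -0.67}, {"dx": -0.0202, "dy": -0.028, "dz": -0.001, "ax": -0.05, "ay": -0.05, "az": -0.67}, {"dx": -0.0198, "dy": -0.0282, "dz": -0.001, "ax": -0.05, "ay": -0.05, "az": -0.67}, {"dx": -0.0195, "dy": -0.0284, "dz": -0.001, "ax": -0.05, "ay": -0.05, "az": -0.67}, {"dx": -0.0192, "dy": -0.0287, "dz": -0.001, "ax": 0.0, "ay": 0.0, "az": -0.67}]'

```text
time_s: 28.72
ee_pos: [0.426, 0.1528, 0.1318]
eef_rot: [3.139, 0.004, 3.036]
force: [1.0, 0.8, -2.5]
grip_width: 0.0207
```

>>> play_rows --commands '[{"dx": -0.0189, "dy": -0.0289, "dz": 0.0, "ax": 0.0, "ay": 0.0, "az": -0.67}, {"dx": -0.0185, "dy": -0.0291, "dz": 0.0, "ax": 0.0, "ay": 0.0, "az": -0.67}, {"dx": -0.0182, "dy": -0.0293, "dz": 0.0, "ax": 0.0, "ay": 0.0, "az": -0.67}, {"dx": -0.0178, "dy": -0.0295, "dz": 0.0, "ax": 0.0, "ay": 0.0, "az": -0.67}, {"dx": -0.0175, "dy": -0.0297, "dz": 0.0, "ax": 0.0, "ay": 0.0, "az": -0.67}]'

```text
time_s: 29.13
ee_pos: [0.5065, -0.0093, 0.1362]
eef_rot: [3.139, 0.006, 3.098]
force: [-0.4, 0.5, -2.4]
grip_width: 0.021
```

>>> play_rows --commands '[{"dx": -0.0171, "dy": -0.0299, "dz": 0.0, "ax": 0.0, "ay": 0.0, "az": -0.67}, {"dx": -0.0168, "dy": -0.03, "dz": 0.0, "ax": 0.0, "ay": 0.0, "az": -0.67}, {"dx": -0.016, "dy": -0.03, "dz": 0.0, "ax": 0.0, "ay": 0.0, "az": -0.5}, {"dx": -0.014, "dy": -0.025, "dz": 0.0, "ax": 0.0, "ay": 0.0, "az": 0.0}, {"dx": 0.0, "dy": 0.0, "dz": 0.0, "ax": 0.0, "ay": 0.0, "az": 0.0}]'

```text
time_s: 29.55
ee_pos: [0.5696, -0.1377, 0.1395]
eef_rot: [3.14, 0.007, 3.128]
force: [0.3, -0.9, -2.0]
grip_width: 0.0208
```

```bash
python3 - <<'E'
from h import *
G=plan(.578,-.1558,.09,179.9,3)
E
```

```text
tcp [ 0.5696 -0.1377  0.1395] n 3
[-2.8 -6.  16.5] a [ 0.03  0.14 -0.23]
[-2.8 -6.  16.5] a [ 0.03  0.14 -0.23]
[-2.8 -6.  16.5] a [ 0.03  0.14 -0.23]
```

>>> play_rows --commands '[{"dx": -0.003, "dy": -0.007, "dz": 0.01, "ax": 0.0, "ay": 0.15, "az": -0.25}, {"dx": -0.003, "dy": -0.007, "dz": 0.014, "ax": 0.0, "ay": 0.15, "az": -0.25}, {"dx": -0.003, "dy": -0.007, "dz": 0.014, "ax": 0.0, "ay": 0.1, "az": -0.25}, {"dx": 0.0, "dy": -0.001, "dz": 0.008, "ax": 0.0, "ay": 0.0, "az": 0.0}, {"dx": 0.0, "dy": 0.0, "dz": 0.001, "ax": 0.0, "ay": 0.0, "az": 0.0}]'

```text
time_s: 29.97
ee_pos: [0.5782, -0.1614, 0.0914]
eef_rot: [3.139, -0.001, 3.14]
force: [-0.3, 0.2, -2.4]
grip_width: 0.0212
```

```bash
python3 - <<'E'
from h import *
G=plan(.578,-.1558,.07,179.9,3)
E
```

```text
tcp [ 0.5782 -0.1614  0.0914] n 3
[0.1 1.8 7.1] a [ 0.04 -0.01 -0.  ]
[0.1 1.8 7.1] a [ 0.04 -0.01 -0.  ]
[0.1 1.9 7.1] a [ 0.04 -0.01 -0.  ]
```

>>> play_rows --commands '[{"dx": 0.0, "dy": 0.002, "dz": 0.006, "ax": 0.0, "ay": 0.0, "az": 0.0}, {"dx": 0.0, "dy": 0.002, "dz": 0.006, "ax": 0.0, "ay": 0.0, "az": 0.0}, {"dx": 0.0, "dy": 0.0015, "dz": 0.005, "ax": 0.0, "ay": 0.0, "az": 0.0}, {"dx": 0.0, "dy": 0.0, "dz": 0.0, "ax": 0.0, "ay": 0.0, "az": 0.0}, {"dx": 0.0, "dy": 0.0, "dz": 0.0, "ax": 0.0, "ay": 0.0, "az": 0.0}]'

```text
time_s: 30.38
ee_pos: [0.5778, -0.1529, 0.0734]
eef_rot: [3.139, -0.001, 3.141]
force: [-0.1, -0.4, -1.6]
grip_width: 0.0209
```

```bash
python3 - <<'E'
from h import *
G=plan(.578,-.1558,.0433,179.9,3)
E
```

```text
tcp [ 0.5778 -0.1529  0.0734] n 3
[-0.1 -1.  10. ] a [ 0.05 -0.02  0.03]
[-0.1 -1.  10. ] a [ 0.05 -0.02  0.03]
[-0.1 -1.  10. ] a [ 0.05 -0.02  0.03]
```

>>> play_rows --commands '[{"dx": 0.0, "dy": -0.001, "dz": 0.001, "ax": 0.0, "ay": 0.0, "az": 0.0}, {"dx": 0.0, "dy": -0.001, "dz": 0.001, "ax": 0.0, "ay": 0.0, "az": 0.0}, {"dx": 0.0, "dy": 0.0, "dz": 0.001, "ax": 0.0, "ay": 0.0, "az": 0.0}, {"dx": 0.0, "dy": 0.0, "dz": 0.0, "ax": 0.0, "ay": 0.0, "az": 0.0}, {"dx": 0.0, "dy": 0.0, "dz": 0.0, "ax": 0.0, "ay": 0.0, "az": 0.0}]'

```text
time_s: 30.8
ee_pos: [0.5784, -0.155, 0.0714]
eef_rot: [3.14, 0.001, -3.141]
force: [1.4, -0.3, -2.9]
grip_width: 0.0207
```

>>> play_rows --commands '[{"dx": 0.0, "dy": -0.0003, "dz": 0.004, "ax": 0.0, "ay": 0.0, "az": 0.0}, {"dx": 0.0, "dy": -0.0003, "dz": 0.004, "ax": 0.0, "ay": 0.0, "az": 0.0}, {"dx": 0.0, "dy": 0.0, "dz": 0.004, "ax": 0.0, "ay": 0.0, "az": 0.0}, {"dx": 0.0, "dy": 0.0, "dz": 0.003, "ax": 0.0, "ay": 0.0, "az": 0.0}, {"dx": 0.0, "dy": 0.0, "dz": 0.003, "ax": 0.0, "ay": 0.0, "az": 0.0}]'

```text
time_s: 31.22
ee_pos: [0.579, -0.1563, 0.0528]
eef_rot: [3.141, 0.003, 3.141]
force: [-1.5, -1.3, 0.0]
grip_width: 0.0209
```

>>> play_rows --commands '[{"dx": 0.0, "dy": 0.0, "dz": 0.003, "ax": 0.0, "ay": 0.0, "az": 0.0}, {"dx": 0.0, "dy": 0.0, "dz": 0.003, "ax": 0.0, "ay": 0.0, "az": 0.0}, {"dx": 0.0, "dy": 0.0, "dz": 0.003, "ax": 0.0, "ay": 0.0, "az": 0.0}, {"dx": 0.0, "dy": 0.0, "dz": 0.003, "ax": 0.0, "ay": 0.0, "az": 0.0}, {"dx": 0.0, "dy": 0.0, "dz": 0.0, "ax": 0.0, "ay": 0.0, "az": 0.0}]'

```text
time_s: 31.63
ee_pos: [0.5796, -0.1566, 0.0427]
eef_rot: [3.141, 0.005, 3.141]
force: [-0.5, -0.4, -2.8]
grip_width: 0.0209
```

>>> play_rows --commands '[{"dx": 0.0, "dy": 0.0, "dz": 0.002, "ax": 0.0, "ay": 0.0, "az": 0.0}, {"dx": 0.0, "dy": 0.0, "dz": 0.003, "ax": 0.0, "ay": 0.0, "az": 0.0}, {"dx": 0.0, "dy": 0.0, "dz": 0.003, "ax": 0.0, "ay": 0.0, "az": 0.0}, {"dx": 0.0, "dy": 0.0, "dz": 0.003, "ax": 0.0, "ay": 0.0, "az": 0.0}, {"dx": 0.0, "dy": 0.0, "dz": 0.003, "ax": 0.0, "ay": 0.0, "az": 0.0}]'

```text
time_s: 32.05
ee_pos: [0.5802, -0.1567, 0.042]
eef_rot: [-3.141, 0.007, -3.141]
force: [-19.9, 4.6, 35.9]
grip_width: 0.0212
```

>>> play_rows --commands '[{"dx": 0.0, "dy": 0.0, "dz": 0.0, "ax": 0.0, "ay": 0.0, "az": 0.0}, {"dx": 0.0, "dy": 0.0, "dz": -0.0015, "ax": 0.0, "ay": 0.0, "az": 0.0}, {"dx": 0.0, "dy": 0.0, "dz": -0.0015, "ax": 0.0, "ay": 0.0, "az": 0.0}, {"dx": 0.0, "dy": 0.0, "dz": -0.0015, "ax": 0.0, "ay": 0.0, "az": 0.0}, {"dx": 0.0, "dy": 0.0, "dz": -0.0015, "ax": 0.0, "ay": 0.0, "az": 0.0}]'

```text
time_s: 32.47
ee_pos: [0.5795, -0.1565, 0.0446]
eef_rot: [-3.141, 0.005, -3.141]
force: [6.6, -2.7, -12.7]
grip_width: 0.0211
```

>>> play_rows --commands '[{"dx": 0.0, "dy": 0.0, "dz": 0.0, "ax": 0.0, "ay": 0.0, "az": 0.0}, {"dx": 0.0, "dy": 0.0, "dz": 0.0, "ax": 0.0, "ay": 0.0, "az": 0.0}, {"dx": 0.0, "dy": 0.0, "dz": 0.0, "ax": 0.0, "ay": 0.0, "az": 0.0}, {"dx": 0.0, "dy": 0.0, "dz": -0.01, "ax": 0.0, "ay": 0.0, "az": 0.0}, {"dx": 0.0, "dy": 0.0, "dz": -0.02, "ax": 0.0, "ay": 0.0, "az": 0.0}]' --claw 0.42

```text
time_s: 32.88
ee_pos: [0.5776, -0.1556, 0.071]
eef_rot: [3.14, -0.002, -3.141]
force: [-0.5, -0.0, 0.4]
grip_width: 0.0393
```

>>> play_rows --commands '[{"dx": 0.0, "dy": 0.0, "dz": -0.03, "ax": 0.0, "ay": 0.0, "az": 0.0}, {"dx": 0.0, "dy": 0.0, "dz": -0.03, "ax": 0.0, "ay": 0.0, "az": 0.0}, {"dx": 0.025, "dy": 0.018, "dz": -0.015, "ax": 0.0, "ay": 0.0, "az": -1.2}, {"dx": 0.025, "dy": 0.018, "dz": 0.0, "ax": 0.0, "ay": 0.0, "az": -1.2}, {"dx": 0.025, "dy": 0.018, "dz": 0.0, "ax": 0.0, "ay": 0.0, "az": -1.2}]'

```text
time_s: 33.3
ee_pos: [0.5031, -0.1043, 0.1567]
eef_rot: [-3.141, 0.007, -3.078]
force: [0.0, 0.5, 0.7]
grip_width: 0.0393
```

>>> play_rows --commands '[{"dx": 0.025, "dy": 0.016, "dz": 0.0, "ax": 0.0, "ay": 0.0, "az": -1.2}, {"dx": 0.025, "dy": 0.016, "dz": 0.0, "ax": 0.0, "ay": 0.0, "az": -1.2}, {"dx": 0.025, "dy": 0.016, "dz": 0.0, "ax": 0.0, "ay": 0.0, "az": -1.2}, {"dx": 0.015, "dy": 0.012, "dz": 0.0, "ax": 0.0, "ay": 0.0, "az": -1.2}, {"dx": 0.0, "dy": 0.0, "dz": 0.0, "ax": 0.0, "ay": 0.0, "az": 0.0}]'

```text
time_s: 33.72
ee_pos: [0.4007, -0.0485, 0.1609]
eef_rot: [-3.138, 0.014, -2.987]
force: [0.3, -0.1, 0.3]
grip_width: 0.0394
```

```bash
python3 - <<'E'
from h import *
G=plan(.389,-.0125,.08,189.9,5)
im,P,m=snap('wrist','w14.png')
a=np.radians(9.9);Rz=np.array([[np.cos(a),-np.sin(a)],[np.sin(a),np.cos(a)]])
pts=[np.r_[np.array([.408,-.0093])+Rz@[x,y],.008] for x,y in((-.06,-.038),(-.06,.038),(.06,.038),(.06,-.038))]
pts+=[np.r_[np.array([.408,-.0093])+Rz@[x,y],.042] for x,y in((-.038,-.006),(-.038,.006),(.002,.006),(.002,-.006))]
p=proj(pts,P,m); print(p.round(1).tolist())
w=cv2.imread('pics/w14.png')
for q in p: cv2.circle(w,tuple(int(round(v*8)) for v in q),8,(0,0,255),1,shift=3)
w=w[60:340,180:480]; cv2.imwrite('pics/c14.png',cv2.resize(w,None,fx=2.1,fy=2.1,interpolation=cv2.INTER_CUBIC))
E
```

```text
tcp [ 0.4007 -0.0485  0.1609] n 5
[ 1.4  7.5 16.1] a [-0.04  0.16 -0.21]
[ 1.4  7.5 16.1] a [-0.04  0.16 -0.21]
[ 1.3  7.5 16.1] a [-0.04  0.16 -0.21]
[ 1.2  7.5 16.2] a [-0.04  0.16 -0.21]
[ 1.1  7.5 16.2] a [-0.04  0.16 -0.21]
[[320.2, 146.2], [388.9, 145.0], [384.1, 244.2], [322.0, 245.1], [352.0, 171.3], [363.8, 171.1], [362.9, 208.5], [351.5, 208.7]]
```

View pics/c14.png

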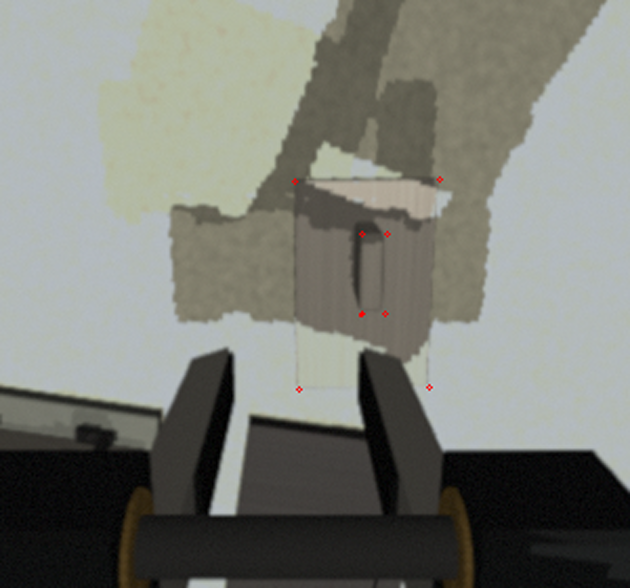

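>>> play_rows --commands '[{"dx": 0.002, "dy": 0.011, "dz": 0.012, "ax": -0.05, "ay": 0.2, "az": -0.25}, {"dx": 0.002, "dy": 0.011, "dz": 0.015, "ax": -0.05, "ay": 0.2, "az": -0.25}, {"dx": 0.002, "dy": 0.011, "dz": 0.02, "ax": -0.05, "ay": 0.2, "az": -0.25}, {"dx": 0.0, "dy": 0.003, "dz": 0.02, "ax": 0.0, "ay": 0.1, "az": -0.25}, {"dx": 0.0, "dy": 0.0, "dz": 0.01, "ax": 0.0, "ay": 0.0, "az": 0.0}]'

```text
time_s: 34.18
ee_pos: [0.397, -0.0151, 0.0874]
eef_rot: [-3.136, 0.015, -2.973]
force: [-0.2, 0.3, 0.8]
grip_width: 0.0393
```

```bash
python3 - <<'E'
from h import *
G=plan(.389,-.0125,.020,189.9,1)
E
```

```text
tcp [ 0.397  -0.0151  0.0874] n 1
[ 8.4  4.3 67.2] a [-0.34  0.86 -0.27]
```

>>> play_rows --commands '[{"dx": 0.004, "dy": 0.0016, "dz": 0.01, "ax": -0.2, "ay": 0.45, "az": 0.0}, {"dx": 0.004, "dy": 0.0016, "dz": 0.01, "ax": -0.15, "ay": 0.4, "az": 0.0}, {"dx": 0.0, "dy": 0.0, "dz": 0.01, "ax": 0.0, "ay": 0.0, "az": 0.0}, {"dx": 0.0, "dy": 0.0, "dz": 0.0, "ax": 0.0, "ay": 0.0, "az": 0.0}, {"dx": 0.0, "dy": 0.0, "dz": 0.0, "ax": 0.0, "ay": 0.0, "az": 0.0}]'

```text
time_s: 34.6
ee_pos: [0.3897, -0.014, 0.0548]
eef_rot: [3.14, -0.003, -2.976]
force: [0.1, -0.1, 0.4]
grip_width: 0.0395
```

```bash
python3 - <<'E'
from h import *
G=plan(.389,-.0125,.020,189.9,1)
E
```

```text
tcp [ 0.3897 -0.014   0.0548] n 1
[ 0.3  1.6 34.8] a [ 0.07 -0.16 -0.38]
```

>>> play_rows --commands '[{"dx": 0.0, "dy": 0.0005, "dz": 0.01, "ax": 0.0, "ay": 0.0, "az": -0.2}, {"dx": 0.0, "dy": 0.0005, "dz": 0.01, "ax": 0.0, "ay": 0.0, "az": -0.2}, {"dx": 0.0, "dy": 0.0, "dz": 0.0075, "ax": 0.0, "ay": 0.0, "az": 0.0}, {"dx": 0.0, "dy": 0.0, "dz": 0.0035, "ax": 0.0, "ay": 0.0, "az": 0.0}, {"dx": 0.0, "dy": 0.0, "dz": 0.0, "ax": 0.0, "ay": 0.0, "az": 0.0}]'

```text
time_s: 35.02
ee_pos: [0.3918, -0.0139, 0.0252]
eef_rot: [3.142, 0.001, -2.97]
force: [1.2, 0.4, -0.0]
grip_width: 0.0392
```

>>> play_rows --commands '[{"dx": 0.0, "dy": 0.0, "dz": 0.0, "ax": 0.0, "ay": 0.0, "az": 0.0}, {"dx": 0.0, "dy": 0.0, "dz": 0.0, "ax": 0.0, "ay": 0.0, "az": 0.0}, {"dx": 0.0, "dy": 0.0, "dz": 0.0, "ax": 0.0, "ay": 0.0, "az": 0.0}, {"dx": 0.0, "dy": 0.0, "dz": 0.0, "ax": 0.0, "ay": 0.0, "az": 0.0}, {"dx": 0.0, "dy": 0.0, "dz": 0.0, "ax": 0.0, "ay": 0.0, "az": 0.0}]' --claw 0.0 --squeeze 45

```text
time_s: 35.43
ee_pos: [0.3927, -0.0141, 0.0267]
eef_rot: [-3.141, 0.003, -2.971]
force: [-0.1, 0.8, -2.4]
grip_width: 0.012
```

```bash
python3 - <<'E'
from h import *
G=plan(.389,-.0125,.060,189.9,1)
T=tool();T[2,3]=.06; G=plan(.560,-.0085,.06,181.2,8,T)
E
```

```text
tcp [ 0.3927 -0.0141  0.0267] n 1
[  3.2   2.2 -33.3] a [-0.03  0.19 -0.1 ]
tcp [ 0.3927 -0.0141  0.06  ] n 8
[-20.7  -2.9   0.1] a [-0.    0.02  1.08]
[-20.8  -2.5   0.1] a [-0.    0.02  1.08]
[-20.8  -2.1   0.1] a [-0.    0.02  1.08]
[-20.9  -1.7   0. ] a [-0.    0.02  1.08]
[-20.9  -1.3   0. ] a [-0.    0.02  1.08]
[-20.9  -0.9   0. ] a [-0.    0.02  1.08]
[-20.9  -0.5   0. ] a [-0.    0.02  1.08]
[-20.9  -0.1   0. ] a [-0.    0.02  1.08]
```

>>> play_rows --commands '[{"dx": 0.0, "dy": 0.0, "dz": -0.008, "ax": 0.0, "ay": 0.0, "az": 0.0}, {"dx": 0.0, "dy": 0.0, "dz": -0.014, "ax": 0.0, "ay": 0.0, "az": 0.0}, {"dx": 0.0, "dy": 0.0, "dz": -0.014, "ax": 0.0, "ay": 0.0, "az": 0.0}, {"dx": -0.005, "dy": 0.0, "dz": -0.004, "ax": 0.0, "ay": 0.0, "az": 1.0}, {"dx": -0.015, "dy": -0.001, "dz": 0.0, "ax": 0.0, "ay": 0.0, "az": 1.0}]'

```text
time_s: 35.85
ee_pos: [0.4104, -0.0117, 0.0693]
eef_rot: [3.141, -0.001, -3.007]
force: [0.8, -0.2, -2.9]
grip_width: 0.0115
```

>>> play_rows --commands '[{"dx": -0.0207, "dy": -0.002, "dz": 0.0, "ax": 0.0, "ay": 0.0, "az": 1.3}, {"dx": -0.0207, "dy": -0.002, "dz": 0.0, "ax": 0.0, "ay": 0.0, "az": 1.3}, {"dx": -0.0207, "dy": -0.002, "dz": 0.0, "ax": 0.0, "ay": 0.0, "az": 1.3}, {"dx": -0.0207, "dy": -0.001, "dz": 0.0, "ax": 0.0, "ay": 0.0, "az": 1.0}, {"dx": -0.02, "dy": 0.0, "dz": 0.0, "ax": 0.0, "ay": 0.0, "az": 0.8}]'

```text
time_s: 36.27
ee_pos: [0.5182, -0.0092, 0.07]
eef_rot: [3.141, 0.0, -3.117]
force: [-0.6, -0.5, -2.8]
grip_width: 0.0116
```

```bash
python3 - <<'E'
from h import *
G=plan(.560,-.009,.06,181.2,3)
E
```

```text
tcp [ 0.5182 -0.0092  0.07  ] n 3
[-13.9  -0.3   3.3] a [0.   0.01 0.06]
[-13.9  -0.3   3.3] a [0.   0.01 0.06]
[-13.9  -0.2   3.3] a [0.   0.01 0.06]
```

>>> play_rows --commands '[{"dx": -0.013, "dy": -0.0003, "dz": 0.0, "ax": 0.0, "ay": 0.0, "az": 0.0}, {"dx": -0.012, "dy": -0.0003, "dz": 0.004, "ax": 0.0, "ay": 0.0, "az": 0.0}, {"dx": -0.008, "dy": 0.0, "dz": 0.006, "ax": 0.0, "ay": 0.0, "az": 0.0}, {"dx": 0.0, "dy": 0.0, "dz": 0.006, "ax": 0.0, "ay": 0.0, "az": 0.0}, {"dx": 0.0, "dy": 0.0, "dz": 0.0, "ax": 0.0, "ay": 0.0, "az": 0.0}]'

```text
time_s: 36.68
ee_pos: [0.5563, -0.0083, 0.0518]
eef_rot: [3.141, -0.0, -3.123]
force: [0.3, 0.1, -3.5]
grip_width: 0.0116
```

```bash
python3 - <<'E'
from h import *
G=plan(.560,-.009,.0405,181.2,3)
im,P,m=snap('wrist','w15.png')
w=cv2.imread('pics/w15.png')[100:400,190:460]; w=cv2.convertScaleAbs(w,alpha=1.5,beta=10); cv2.imwrite('pics/c15.png',cv2.resize(w,None,fx=2,fy=2,interpolation=cv2.INTER_CUBIC))
E
```

```text
tcp [ 0.5563 -0.0083  0.0518] n 3
[-1.2 -0.2  3.8] a [ 0.01 -0.   -0.04]
[-1.2 -0.2  3.8] a [ 0.01 -0.   -0.04]
[-1.2 -0.2  3.8] a [ 0.01 -0.   -0.04]
```

View pics/c15.png

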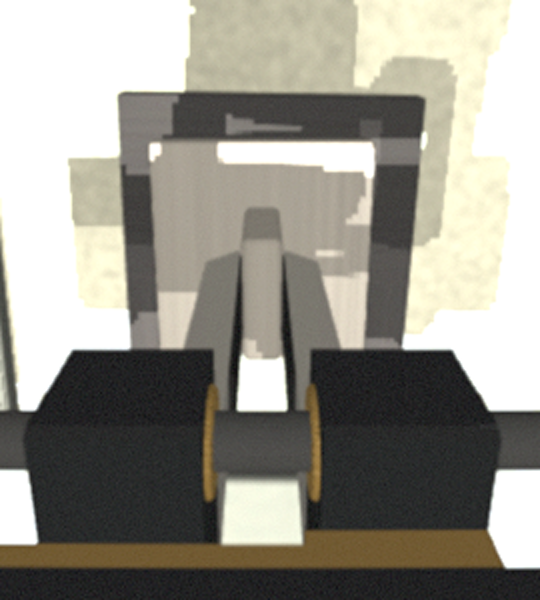

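```bash
python3 - <<'E'
from h import *
P=np.load('pics/w15.png.npy'); m=viewer.camera_model('wrist')
f=lambda p,z: ray(np.array(p,float)/2+[190,100],P,m,z)
b=f([(120,95),(424,98),(403,345),(131,345)],.013); print('bed',b.round(4))
p=f([(150,142),(374,142),(366,340),(160,290)],.033); print('plate',p.round(4))
for q in(b,p):
  print('near-edge',np.degrees(np.arctan2(-(q[1]-q[0])[0],(q[1]-q[0])[1])),'L',np.degrees(np.arctan2(*(q[3]-q[0])[1::-1])),'R',np.degrees(np.arctan2(*(q[2]-q[1])[1::-1])))
E
```

```text
bed [[ 0.4992 -0.0608  0.013 ]
 [ 0.4981  0.0486  0.013 ]
 [ 0.5978  0.0496  0.013 ]
 [ 0.5999 -0.061   0.013 ]]
plate [[ 0.5124 -0.0467  0.033 ]
 [ 0.511   0.0277  0.033 ]
 [ 0.5844  0.0301  0.033 ]
 [ 0.5659 -0.0449  0.033 ]]
near-edge 0.5719318751089236 L -0.1279308330296064 R 0.5964417824576095
near-edge 1.1272165588140244 L 1.9632154054956352 R 1.8893710462306665
```

>>> play_rows --commands '[{"dx": 0.0, "dy": 0.0008, "dz": 0.003, "ax": 0.0, "ay": 0.0, "az": 0.25}, {"dx": 0.0, "dy": 0.0008, "dz": 0.003, "ax": 0.0, "ay": 0.0, "az": 0.25}, {"dx": 0.0, "dy": 0.0, "dz": 0.002, "ax": 0.0, "ay": 0.0, "az": 0.0}, {"dx": 0.0, "dy": 0.0, "dz": 0.0, "ax": 0.0, "ay": 0.0, "az": 0.0}, {"dx": 0.0, "dy": 0.0, "dz": 0.0, "ax": 0.0, "ay": 0.0, "az": 0.0}]'

```text
time_s: 37.15
ee_pos: [0.555, -0.0065, 0.0443]
eef_rot: [3.141, 0.0, -3.133]
force: [-0.1, -1.0, -2.4]
grip_width: 0.0117
```

```bash
python3 - <<'E'
from h import *
G=plan(.6185,-.0065,.0405,180.6,5)
E
```

```text
tcp [ 0.555  -0.0065  0.0443] n 5
[-12.7  -0.1   0.8] a [ 0.    0.   -0.02]
[-12.7  -0.1   0.8] a [ 0.    0.   -0.02]
[-12.7  -0.1   0.8] a [ 0.    0.   -0.02]
[-12.7  -0.1   0.8] a [ 0.    0.   -0.02]
[-12.7  -0.1   0.8] a [ 0.    0.   -0.02]
```

>>> play_rows --commands '[{"dx": -0.005, "dy": 0.0, "dz": 0.0015, "ax": 0.0, "ay": 0.0, "az": 0.0}, {"dx": -0.01, "dy": 0.0, "dz": 0.0015, "ax": 0.0, "ay": 0.0, "az": 0.0}, {"dx": -0.01, "dy": 0.0, "dz": 0.0, "ax": 0.0, "ay": 0.0, "az": 0.0}, {"dx": -0.01, "dy": 0.0, "dz": 0.0, "ax": 0.0, "ay": 0.0, "az": 0.0}, {"dx": -0.005, "dy": 0.0, "dz": 0.0, "ax": 0.0, "ay": 0.0, "az": 0.0}]'

```text
time_s: 37.57
ee_pos: [0.5971, -0.0063, 0.042]
eef_rot: [3.141, 0.001, -3.133]
force: [0.4, 0.3, -3.1]
grip_width: 0.012
```

```bash
python3 - <<'E'
from h import *
G=plan(.6185,-.0065,.0405,180.6,3)
E
```

```text
tcp [ 0.5971 -0.0063  0.042 ] n 3
[-7.1 -0.1  0.5] a [ 0.    0.03 -0.04]
[-7.1 -0.1  0.5] a [ 0.    0.03 -0.04]
[-7.1 -0.1  0.5] a [ 0.    0.03 -0.04]
```

>>> play_rows --commands '[{"dx": -0.007, "dy": 0.0, "dz": 0.0003, "ax": 0.0, "ay": 0.0, "az": 0.0}, {"dx": -0.007, "dy": 0.0, "dz": 0.0003, "ax": 0.0, "ay": 0.0, "az": 0.0}, {"dx": -0.0055, "dy": 0.0, "dz": 0.0, "ax": 0.0, "ay": 0.0, "az": 0.0}, {"dx": 0.0, "dy": 0.0, "dz": 0.0, "ax": 0.0, "ay": 0.0, "az": 0.0}, {"dx": 0.0, "dy": 0.0, "dz": 0.0, "ax": 0.0, "ay": 0.0, "az": 0.0}]'

```text
time_s: 37.98
ee_pos: [0.6191, -0.0062, 0.041]
eef_rot: [3.141, 0.002, -3.133]
force: [-0.6, -0.4, -2.9]
grip_width: 0.012
```

>>> play_rows --commands '[{"dx": 0.0, "dy": 0.0, "dz": 0.002, "ax": 0.0, "ay": 0.0, "az": 0.0}, {"dx": 0.0, "dy": 0.0, "dz": 0.0015, "ax": 0.0, "ay": 0.0, "az": 0.0}, {"dx": 0.0, "dy": 0.0, "dz": 0.001, "ax": 0.0, "ay": 0.0, "az": 0.0}, {"dx": 0.0, "dy": 0.0, "dz": 0.001, "ax": 0.0, "ay": 0.0, "az": 0.0}, {"dx": 0.0, "dy": 0.0, "dz": 0.001, "ax": 0.0, "ay": 0.0, "az": 0.0}]'

```text
time_s: 38.4
ee_pos: [0.6183, -0.0061, 0.034]
eef_rot: [3.141, 0.001, -3.133]
force: [0.3, -0.4, -3.7]
grip_width: 0.0117
```

>>> play_rows --commands '[{"dx": 0.0, "dy": 0.0, "dz": 0.001, "ax": 0.0, "ay": 0.0, "az": 0.0}, {"dx": 0.0, "dy": 0.0, "dz": 0.001, "ax": 0.0, "ay": 0.0, "az": 0.0}, {"dx": 0.0, "dy": 0.0, "dz": 0.001, "ax": 0.0, "ay": 0.0, "az": 0.0}, {"dx": 0.0, "dy": 0.0, "dz": 0.001, "ax": 0.0, "ay": 0.0, "az": 0.0}, {"dx": 0.0, "dy": 0.0, "dz": 0.001, "ax": 0.0, "ay": 0.0, "az": 0.0}]'

```text
time_s: 38.82
ee_pos: [0.6183, -0.0061, 0.0337]
eef_rot: [-3.141, 0.002, -3.133]
force: [-5.8, 0.4, 7.8]
grip_width: 0.0116
```

>>> play_rows --commands '[{"dx": 0.0, "dy": 0.0, "dz": 0.0, "ax": 0.0, "ay": 0.0, "az": 0.0}, {"dx": 0.0, "dy": 0.0, "dz": 0.0, "ax": 0.0, "ay": 0.0, "az": 0.0}, {"dx": 0.0, "dy": 0.0, "dz": 0.0, "ax": 0.0, "ay": 0.0, "az": 0.0}, {"dx": 0.0, "dy": 0.0, "dz": 0.0, "ax": 0.0, "ay": 0.0, "az": 0.0}, {"dx": 0.0, "dy": 0.0, "dz": -0.005, "ax": 0.0, "ay": 0.0, "az": 0.0}]' --claw 0.32

```text
time_s: 39.23
ee_pos: [0.6188, -0.0062, 0.0395]
eef_rot: [-3.141, 0.004, -3.133]
force: [-0.2, 0.0, -0.7]
grip_width: 0.0301
```

>>> play_rows --commands '[{"dx": 0.0, "dy": 0.0, "dz": -0.03, "ax": 0.0, "ay": 0.0, "az": 0.0}, {"dx": 0.0, "dy": 0.0, "dz": -0.035, "ax": 0.0, "ay": 0.0, "az": 0.0}, {"dx": 0.0, "dy": 0.0, "dz": -0.035, "ax": 0.0, "ay": 0.0, "az": 0.0}, {"dx": -0.015, "dy": -0.02, "dz": -0.035, "ax": 0.0, "ay": 0.0, "az": 0.0}, {"dx": -0.02, "dy": -0.03, "dz": -0.02, "ax": 0.0, "ay": 0.0, "az": 0.0}]'

```text
time_s: 39.65
ee_pos: [0.65, -0.0515, 0.1965]
eef_rot: [3.141, -0.005, -3.128]
force: [1.5, 0.8, 0.7]
grip_width: 0.03
```

>>> play_rows --commands '[{"dx": -0.02, "dy": -0.03, "dz": -0.01, "ax": 0.0, "ay": 0.0, "az": 0.0}, {"dx": -0.01, "dy": -0.02, "dz": 0.0, "ax": 0.0, "ay": 0.0, "az": 0.0}, {"dx": 0.0, "dy": 0.0, "dz": 0.0, "ax": 0.0, "ay": 0.0, "az": 0.0}, {"dx": 0.0, "dy": 0.0, "dz": 0.0, "ax": 0.0, "ay": 0.0, "az": 0.0}, {"dx": 0.0, "dy": 0.0, "dz": 0.0, "ax": 0.0, "ay": 0.0, "az": 0.0}]'

```text
time_s: 40.07
ee_pos: [0.6846, -0.108, 0.2156]
eef_rot: [-3.14, 0.006, -3.131]
force: [-0.2, 0.5, -1.0]
grip_width: 0.0299
```

```bash
python3 - <<'E'
from h import *
im,P,m=snap('wrist','w16.png'); print(tool()[:3,3])
w=cv2.imread('pics/w16.png')[20:250,180:560]; w=cv2.convertScaleAbs(w,alpha=1.3,beta=10); cv2.imwrite('pics/c16.png',cv2.resize(w,None,fx=2.1,fy=2.1,interpolation=cv2.INTER_CUBIC))
E
```

```text
[ 0.68450128 -0.10756337  0.21564023]
```

View pics/c16.png

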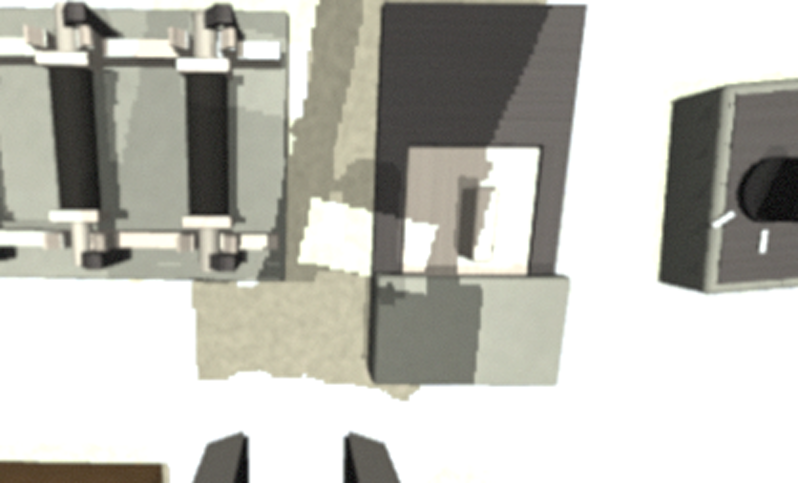

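>>> play_rows --commands '[{"dx": 0.01, "dy": 0.033, "dz": 0.0, "ax": 0.0, "ay": 0.0, "az": -0.5}, {"dx": 0.01, "dy": 0.033, "dz": 0.0, "ax": 0.0, "ay": 0.0, "az": -0.5}, {"dx": 0.01, "dy": 0.033, "dz": 0.0, "ax": 0.0, "ay": 0.0, "az": -0.5}, {"dx": 0.01, "dy": 0.033, "dz": 0.0, "ax": 0.0, "ay": 0.0, "az": -0.5}, {"dx": 0.01, "dy": 0.033, "dz": 0.0, "ax": 0.0, "ay": 0.0, "az": -0.5}]'

```text
time_s: 40.53
ee_pos: [0.6253, 0.0602, 0.2125]
eef_rot: [-3.14, 0.002, -3.089]
force: [0.4, -0.4, -0.1]
grip_width: 0.0303
```

>>> play_rows --commands '[{"dx": 0.01, "dy": 0.033, "dz": 0.0, "ax": 0.0, "ay": 0.0, "az": -0.5}, {"dx": 0.01, "dy": 0.033, "dz": 0.005, "ax": 0.0, "ay": 0.0, "az": -0.5}, {"dx": 0.01, "dy": 0.033, "dz": 0.01, "ax": 0.0, "ay": 0.0, "az": -0.5}, {"dx": 0.01, "dy": 0.03, "dz": 0.015, "ax": 0.0, "ay": 0.0, "az": -0.5}, {"dx": 0.005, "dy": 0.02, "dz": 0.015, "ax": 0.0, "ay": 0.0, "az": -0.5}]' --claw 0.28

```text
time_s: 40.95
ee_pos: [0.5616, 0.2191, 0.1692]
eef_rot: [-3.141, 0.006, -3.036]
force: [0.4, 0.3, -0.7]
grip_width: 0.0264
```

```bash
python3 - <<'E'
from h import *
G=plan(.5847,.2432,.12,185.7,5)
E
```

```text
tcp [0.5616 0.2191 0.1692] n 5
[-5.   4.3  9.9] a [-0.    0.06  0.07]
[-5.1  4.3  9.9] a [-0.    0.06  0.07]
[-5.1  4.3  9.8] a [-0.    0.06  0.07]
[-5.1  4.3  9.8] a [-0.    0.06  0.07]
[-5.1  4.3  9.8] a [-0.    0.06  0.07]
```

>>> play_rows --commands '[{"dx": -0.0065, "dy": 0.006, "dz": 0.008, "ax": 0.0, "ay": 0.1, "az": 0.1}, {"dx": -0.0065, "dy": 0.006, "dz": 0.012, "ax": 0.0, "ay": 0.1, "az": 0.1}, {"dx": -0.0065, "dy": 0.006, "dz": 0.012, "ax": 0.0, "ay": 0.1, "az": 0.1}, {"dx": -0.004, "dy": 0.002, "dz": 0.012, "ax": 0.0, "ay": 0.0, "az": 0.0}, {"dx": 0.0, "dy": 0.0, "dz": 0.0, "ax": 0.0, "ay": 0.0, "az": 0.0}]'

```text
time_s: 41.37
ee_pos: [0.5779, 0.2493, 0.1207]
eef_rot: [-3.141, -0.004, -3.03]
force: [-0.2, 1.0, 0.6]
grip_width: 0.0262
```

```bash
python3 - <<'E'
from h import *
G=plan(.5847,.2432,.10,185.7,5)
im,P,m=snap('wrist','w17.png')
cv2.imwrite('pics/c17.png',cv2.resize(cv2.convertScaleAbs(cv2.imread('pics/w17.png')[100:300,200:450],alpha=1.2),None,fx=3.2,fy=3,interpolation=cv2.INTER_CUBIC))
E
```

```text
tcp [0.5779 0.2493 0.1207] n 5
[-1.2 -1.4  4.1] a [-0.01 -0.05  0.13]
[-1.2 -1.4  4.1] a [-0.01 -0.05  0.13]
[-1.2 -1.4  4.1] a [-0.01 -0.05  0.13]
[-1.2 -1.4  4.1] a [-0.01 -0.05  0.13]
[-1.2 -1.4  4.1] a [-0.01 -0.05  0.13]
```

View pics/c17.png

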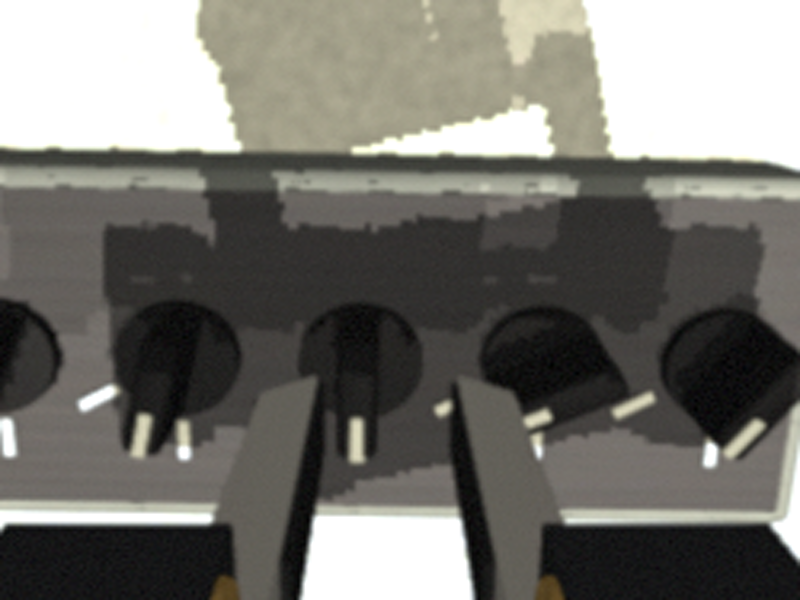

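```bash
python3 - <<'E'
from h import *
P=np.load('pics/w17.png.npy'); m=viewer.camera_model('wrist')
f=lambda p,z: ray(np.array(p,float)/[3.2,3]+[200,100],P,m,z)
for n,p,z in(('far',[(10,505),(770,517)],.05),('near',[(10,170),(750,180)],.05),('skirt',[(178,357),(360,360),(542,363)],.057)):
    q=f(p,z); d=q[-1]-q[0]; print(n,q.round(4).tolist(),np.degrees(np.arctan2(-d[0],d[1])))
l=f([(357,418),(357,462)],.086); d=l[1]-l[0]; print('ptr',l.round(4),np.degrees(np.arctan2(d[1],d[0])))
E
```

```text
far [[0.6464, 0.1459, 0.05], [0.6256, 0.3674, 0.05]] 5.363613940399359
near [[0.5416, 0.1456, 0.05], [0.5227, 0.3387, 0.05]] 5.590715107099382
skirt [[0.5893, 0.1937, 0.057], [0.5847, 0.2425, 0.057], [0.5801, 0.2913, 0.057]] 5.367119856208755
ptr [[0.59   0.2431 0.086 ]
 [0.6023 0.2444 0.086 ]] 5.925475666102746
```

>>> play_rows --commands '[{"dx": -0.0025, "dy": -0.0028, "dz": 0.005, "ax": 0.0, "ay": -0.1, "az": 0.4}, {"dx": -0.0025, "dy": -0.0028, "dz": 0.008, "ax": 0.0, "ay": -0.1, "az": 0.4}, {"dx": 0.0, "dy": 0.0, "dz": 0.008, "ax": 0.0, "ay": 0.0, "az": 0.0}, {"dx": 0.0, "dy": 0.0, "dz": 0.003, "ax": 0.0, "ay": 0.0, "az": 0.0}, {"dx": 0.0, "dy": 0.0, "dz": 0.0, "ax": 0.0, "ay": 0.0, "az": 0.0}]'

```text
time_s: 41.83
ee_pos: [0.585, 0.2417, 0.0979]
eef_rot: [-3.141, 0.003, -3.048]
force: [-0.6, 0.0, -0.1]
grip_width: 0.0261
```

```bash
python3 - <<'E'
from h import *
G=plan(.5847,.2428,.067,185.4,5)
E
```

```text
tcp [0.585  0.2417 0.0979] n 5
[0.1 0.2 6.2] a [-0.    0.04 -0.01]
[0.1 0.2 6.2] a [-0.    0.04 -0.01]
[0.1 0.2 6.2] a [-0.    0.04 -0.01]
[0.  0.2 6.2] a [-0.    0.04 -0.01]
[0.  0.2 6.2] a [-0.    0.04 -0.01]
```

>>> play_rows --commands '[{"dx": 0.0, "dy": 0.0003, "dz": 0.008, "ax": 0.0, "ay": 0.0, "az": 0.0}, {"dx": 0.0, "dy": 0.0003, "dz": 0.008, "ax": 0.0, "ay": 0.0, "az": 0.0}, {"dx": 0.0, "dy": 0.0002, "dz": 0.008, "ax": 0.0, "ay": 0.0, "az": 0.0}, {"dx": 0.0, "dy": 0.0, "dz": 0.004, "ax": 0.0, "ay": 0.0, "az": 0.0}, {"dx": 0.0, "dy": 0.0, "dz": 0.001, "ax": 0.0, "ay": 0.0, "az": 0.0}]'

```text
time_s: 42.25
ee_pos: [0.585, 0.2423, 0.0662]
eef_rot: [-3.142, 0.004, -3.049]
force: [0.2, 0.2, -0.2]
grip_width: 0.0261
```

>>> play_rows --commands '[{"dx": 0.0, "dy": 0.0, "dz": 0.0, "ax": 0.0, "ay": 0.0, "az": 0.0}, {"dx": 0.0, "dy": 0.0, "dz": 0.0, "ax": 0.0, "ay": 0.0, "az": 0.0}, {"dx": 0.0, "dy": 0.0, "dz": 0.0, "ax": 0.0, "ay": 0.0, "az": 0.0}, {"dx": 0.0, "dy": 0.0, "dz": 0.0, "ax": 0.0, "ay": 0.0, "az": 0.0}, {"dx": 0.0, "dy": 0.0, "dz": 0.0, "ax": 0.0, "ay": 0.0, "az": 0.0}]' --claw 0.0 --squeeze 12

```text
time_s: 42.67
ee_pos: [0.5848, 0.2427, 0.0657]
eef_rot: [3.141, 0.003, -3.048]
force: [0.7, -0.8, -3.1]
grip_width: 0.0099
```

>>> play_rows --commands '[{"dx": 0.0, "dy": 0.0, "dz": 0.0, "ax": 0.0, "ay": 0.0, "az": 6.0}, {"dx": 0.0, "dy": 0.0, "dz": 0.0, "ax": 0.0, "ay": 0.0, "az": 6.0}, {"dx": 0.0, "dy": 0.0, "dz": 0.0, "ax": 0.0, "ay": 0.0, "az": 6.0}, {"dx": 0.0, "dy": 0.0, "dz": 0.0, "ax": 0.0, "ay": 0.0, "az": 6.0}, {"dx": 0.0, "dy": 0.0, "dz": 0.0, "ax": 0.0, "ay": 0.0, "az": 6.0}]'

```text
time_s: 43.08
ee_pos: [0.5849, 0.2436, 0.0657]
eef_rot: [3.138, 0.003, 2.693]
force: [2.1, 2.6, -3.4]
grip_width: 0.0101
```

>>> play_rows --commands '[{"dx": 0.0, "dy": 0.0, "dz": 0.0, "ax": 0.0, "ay": 0.0, "az": 6.0}, {"dx": 0.0, "dy": 0.0, "dz": 0.0, "ax": 0.0, "ay": 0.0, "az": 6.0}, {"dx": 0.0, "dy": 0.0, "dz": 0.0, "ax": 0.0, "ay": 0.0, "az": 4.0}, {"dx": 0.0, "dy": 0.0, "dz": 0.0, "ax": 0.0, "ay": 0.0, "az": 2.0}, {"dx": 0.0, "dy": 0.0, "dz": 0.0, "ax": 0.0, "ay": 0.0, "az": 0.0}]'

```text
time_s: 43.5
ee_pos: [0.5853, 0.2441, 0.0657]
eef_rot: [3.136, 0.002, 2.356]
force: [0.8, 0.9, -2.1]
grip_width: 0.0098
```

>>> play_rows --commands '[{"dx": 0.0, "dy": 0.0, "dz": 0.0, "ax": 0.0, "ay": 0.0, "az": 3.5}, {"dx": 0.0, "dy": 0.0, "dz": 0.0, "ax": 0.0, "ay": 0.0, "az": 3.0}, {"dx": 0.0, "dy": 0.0, "dz": 0.0, "ax": 0.0, "ay": 0.0, "az": 1.5}, {"dx": 0.0, "dy": 0.0, "dz": 0.0, "ax": 0.0, "ay": 0.0, "az": 0.0}, {"dx": 0.0, "dy": 0.0, "dz": 0.0, "ax": 0.0, "ay": 0.0, "az": 0.0}]'

```text
time_s: 43.92
ee_pos: [0.5855, 0.2442, 0.0657]
eef_rot: [3.135, 0.002, 2.218]
force: [1.0, 1.2, -3.2]
grip_width: 0.0102
```

```bash
python3 - <<'E'
from h import *
o=ctrl.get_obs(); print(np.degrees(o['eef_rot']),o['moment'],o['force'],o['grip_width'],o['ee_pos'])
E
```

```text
[1.79624729e+02 9.44731143e-02 1.27107033e+02] [0.00346586 0.03033447 0.02035935] [ 0.99967796  1.15980475 -3.17431467] 0.010180563960547548 [0.58546444 0.2442387  0.06570219]
```

>>> play_rows --commands '[{"dx": 0.0, "dy": 0.0, "dz": 0.0, "ax": 0.0, "ay": 0.0, "az": 1.0}, {"dx": 0.0, "dy": 0.0, "dz": 0.0, "ax": 0.0, "ay": 0.0, "az": 0.6}, {"dx": 0.0, "dy": 0.0, "dz": 0.0, "ax": 0.0, "ay": 0.0, "az": 0.0}, {"dx": 0.0, "dy": 0.0, "dz": 0.0, "ax": 0.0, "ay": 0.0, "az": 0.0}, {"dx": 0.0, "dy": 0.0, "dz": 0.0, "ax": 0.0, "ay": 0.0, "az": 0.0}]'

```text
time_s: 44.33
ee_pos: [0.5855, 0.2443, 0.0657]
eef_rot: [3.135, 0.002, 2.192]
force: [1.1, 1.1, -2.9]
grip_width: 0.0099
```

>>> play_rows --commands '[{"dx": 0.0, "dy": 0.0, "dz": 0.0, "ax": 0.0, "ay": 0.0, "az": 0.0}, {"dx": 0.0, "dy": 0.0, "dz": 0.0, "ax": 0.0, "ay": 0.0, "az": 0.0}, {"dx": 0.0, "dy": 0.0, "dz": 0.0, "ax": 0.0, "ay": 0.0, "az": 0.0}, {"dx": 0.0, "dy": 0.0, "dz": -0.01, "ax": 0.0, "ay": 0.0, "az": 0.0}, {"dx": 0.0, "dy": 0.0, "dz": -0.02, "ax": 0.0, "ay": 0.0, "az": 0.0}]' --claw 0.25

```text
time_s: 44.75
ee_pos: [0.584, 0.2435, 0.0943]
eef_rot: [3.14, 0.0, 2.193]
force: [0.6, 0.1, 0.2]
grip_width: 0.0236
```

>>> play_rows --commands '[{"dx": 0.0, "dy": 0.0, "dz": -0.03, "ax": 0.0, "ay": 0.0, "az": 0.0}, {"dx": 0.0, "dy": 0.0, "dz": -0.035, "ax": 0.0, "ay": 0.0, "az": 0.0}, {"dx": 0.0, "dy": 0.0, "dz": -0.035, "ax": 0.0, "ay": 0.0, "az": 3.0}, {"dx": -0.02, "dy": 0.0, "dz": -0.02, "ax": 0.0, "ay": 0.0, "az": 0.0}, {"dx": -0.025, "dy": 0.0, "dz": 0.0, "ax": 0.0, "ay": 0.0, "az": 0.0}]'

```text
time_s: 45.17
ee_pos: [0.6067, 0.2077, 0.2278]
eef_rot: [3.135, 0.002, 2.143]
force: [1.7, -0.3, -0.3]
grip_width: 0.0235
```

>>> play_rows --commands '[{"dx": -0.025, "dy": 0.0, "dz": 0.0, "ax": 0.0, "ay": 0.0, "az": 0.0}, {"dx": -0.01, "dy": 0.0, "dz": 0.0, "ax": 0.0, "ay": 0.0, "az": 0.0}, {"dx": 0.0, "dy": 0.0, "dz": 0.0, "ax": 0.0, "ay": 0.0, "az": 0.0}, {"dx": 0.0, "dy": 0.0, "dz": 0.0, "ax": 0.0, "ay": 0.0, "az": 0.0}, {"dx": 0.0, "dy": 0.0, "dz": 0.0, "ax": 0.0, "ay": 0.0, "az": 0.0}]'

```text
time_s: 45.58
ee_pos: [0.6275, 0.175, 0.2336]
eef_rot: [3.129, 0.004, 2.14]
force: [-0.5, 0.5, -0.7]
grip_width: 0.0236
```

```bash
python3 - <<'E'
from h import *
im,P,m=snap('wrist','w18.png'); snap('side','s18.png'); T=tool(); print(T[:3,3])
p=proj([[.5847,.2428,.057]],P,m)[0]; print(p); x,y=int(p[0]),int(p[1])
w=cv2.imread('pics/w18.png'); a=cv2.resize(w[max(0,y-45):max(0,y-45)+90,x-50:x+50],(400,360),interpolation=cv2.INTER_CUBIC)
s=cv2.resize(cv2.imread('pics/s18.png')[165:315,265:435],(400,353),interpolation=cv2.INTER_CUBIC); s=cv2.copyMakeBorder(s,0,7,0,0,cv2.BORDER_CONSTANT)
print('origin',x-50,max(0,y-45)); cv2.imwrite('pics/c18.png',np.hstack([a,s]))
E
```

```text
[0.62735521 0.17537695 0.23342575]
[319.78285793 114.84475274]
origin 269 69
```

View pics/c18.png

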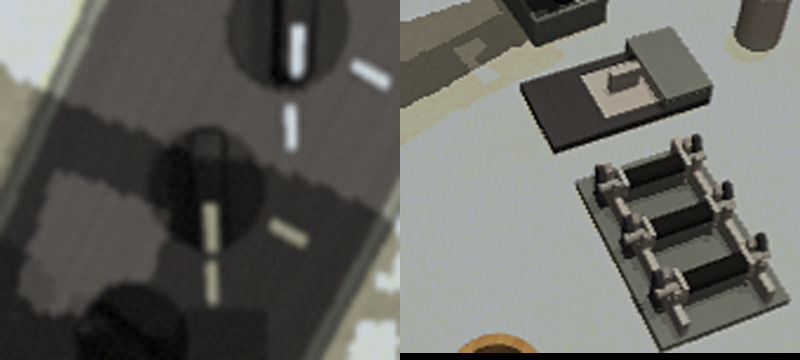

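```bash
python3 - <<'E'
from h import *
print(workorder.hand_in(), ctrl.get_obs()['time_s'])
E
```

```text
the job is handed in; nothing more can be done
the job is handed in; nothing more can be done
```

The job is done and handed in at about 46 s on the robot's clock, well under the 210 s limit.

- **Feed off:** I turned the middle knob back until it met its zero stop. A close view later showed the pointer on the zero mark.
- **Rollers:** All three loose rollers went into holders of their own. Each one bottomed out at the seat height under a final press of about 32–36 N at the wrist. Each then resisted a light upward tug of 10–13 N. The last side view shows all three in place.
- **Guide plate:** I lowered it onto the bed, moved it just above the deck under the guard and let it down. It met the recess floor at the expected height of 7 mm. The views after release show it lying flat in the recess.
- **Feed on:** I turned the same knob clockwise until the gripper had turned it 59.9° from zero, by the panel direction I measured. In the last picture the pointer lines up with the run mark. The robot was clear of everything when I handed in.

No final check failed, with two things worth noting:

- **Regrip:** I first gripped the third roller too high on the bench, so I set it back down and gripped it again before carrying it.
- **Bed direction:** Two views disagreed by about 1° on the direction the bed points. The plate still went in with no side force worth noting.

I saw no change in the knob visible beside the middle one in the last picture. I did not measure the other knobs, or the other things on the bench, again at the end.

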